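Unpile the microscope parts into their holders

ROBOT

A 6-joint arm with a two-finger parallel gripper is mounted at the origin on a cart in front of the work surface, level with it; the furniture and walls round the work are solid. World frame = base frame: x ahead of the robot, y to its left, z up, the work surface at z = 0. Lengths are in m, angles in rad, forces in N, time in s.
With the tool pointing down it reaches from about 0.4 to 0.925 m from the base axis. Payload 12.5 kg.
Tool frame: the origin (TCP) lies between the finger pads; the fingertips stand 17 mm ahead of it and the grasp point (between the pads) lies 2 mm behind it; x points along the fingers, z is the direction in which the jaws open and shut, and the axes are right-handed (so a half turn about x gives the same grasp; the last joint's range is limited). The gripper opens to 95 mm and grips with 3 to 60 N. Pads are 20 mm wide; open, the fingers measure 119 mm over their backs; the gripper's body (75 mm by 180 mm) begins 59 mm behind the grasp point.
Start: joints at [-1.325, 0.491, 1.559, -0, 1.092, -0.106], TCP at [0.215, -0.587, 0.232] pointing down, gripper open.
Joint ranges: [-3.1, 3.1], [-0.84, 2.19], [0.05, 2.79], [-1.13, 4.28], [0.06, 2.93], [-2.69, 2.69]. Speed limits (rad/s): [2.22, 2.22, 2.79, 3.14, 3.14, 3.14].

INTERFACE

Orientations are given as a rotation vector (axis times angle).
In Python, from rig import ctrl gives the robot as it stands.
- The arm moves only by the tool apply_moves, never from a script. Its argument "moves" is a list that holds one entry, the list of rows, each a list of 7 numbers: the shift along the tool's x, y, z in units of 40 mm (1.0 is 40 mm), then the turn, a rotation vector about the tool's x, y, z in units of 5 degrees (1.0 is 5 degrees), then the closure, from 0 (fully open) to 1 (shut). A call has 1 to 12 rows; each row is the pose to reach, as a shift and turn from the pose commanded when the call began, along the tool's axes at that moment; what a row does not reach only later rows make up. A row lasts 1/10 s, in which the tool goes at most 50 mm and 8.59 degrees, less where a joint would pass 70% of its speed; a pose out of reach is approached as far as the arm can. A call with a gripper value outside its range is refused whole. The fingers move at their own pace and stop on an object; the grip force is fixed at half the most. Time passes only in rows, so rows that repeat a pose let the fingers close. It gives the time, the measured TCP pose, the force and the opening at its end, in the units of the state.
- ctrl.read_state(): the state, without advancing time (a new reading comes with each control period).
- ctrl.snapshot(name): name is "scene" or "side" or "wrist"; returns a dict with "image" (384x512x3 uint8, red, green, blue), "mtx" (3x3 intrinsics, pixels), "k1" (the pictures are not rectified: a ray, as slopes to the right and down, at radius r is drawn at 1 + k1 r^2 times it, then the intrinsics apply), "world_to_cam" (4x4, takes a point from world to camera coordinates); the wrist camera has in their place "mount" (4x4, takes a point from camera to tool coordinates, whose origin is the TCP and whose axes are the tool frame's). Camera axes: x right, y down, z forward; pixel columns grow to the right and rows downward; lengths in m; the calibration is good to about 2 mm. A picture is of the moment at which its call begins: read the wrist's pose just before it. There is no depth.
- ctrl.finish_job(): hands the job in, once; it reports no verdict.
The state is a dict: "clock": time; "qpos": joint angles; "qvel": joint speeds; "joint_torque": joint torques, N m; "eef_pos": TCP position; "tcp_rot": TCP orientation; "contact_force": force on the tool from outside, world axes, zero at the start; "torque": the same for the moment, N m; "finger_gap": opening from 0.0 (shut) to 1.0 (fully open).
Only numpy, scipy, OpenCV 4.12 (cv2) and the standard library are available. Lean on these libraries where they do the work, as an engineer would, in place of code of your own. Each camera call takes 0.05 s, during which the arm holds its last target. There are 200 camera calls.

TASK

Four microscope parts have been piled one on another: a metal plate, a round culture dish, a filter cube and a white vial on top. Take the pile apart from the top down, one part at a time, and set each part upright on the floor of the black holder of its own shape, inside the lip: the vial in the small round one, the cube in the square one, the dish in the large round one and the plate in the long one. Let nothing topple, and leave the lens canister and the objective standing where they are.

Things in the scene. Friction and masses are not known exactly. Their poses are not given: they have to be found in the camera images.
- vial: White capped sample vial, upright cylinder 19 mm in diameter (cap 17 mm), 42 mm tall, about 20 g; on top of the pile, on the cube. Origin: centre of its underside; z up along its axis.
- cube: Black filter cube, 40 x 40 mm in plan, 38 mm tall, about 80 g, on the dish, under the vial. Origin on its underside; the centre of the 40 mm block lies 1 mm toward +x and 2 mm toward +y of the origin in its own frame. A small tab stands out 4 mm from its -y face, so grip it across x (the faces at x = -19 and +21 mm). It may face any way in its holder.
- dish: Lidded round culture dish (lid does not come off), 59 mm in diameter, 15 mm tall, about 30 g, on the plate, under the cube. Origin: centre of its underside; z up.
- insert_plate: Flat aluminium stage plate, 62 mm along its own x, 110 mm along its own y, 14 mm thick, about 200 g; the bottom of the pile, on the table. Origin: centre of its underside; z up. Grip it across x. It fits its holder either way round.
- vial_holder: Small round holder, recess 36 mm in diameter (42 mm outside). It is screwed to the table. All four holders are alike in build: black, 8 mm high over all, floor 5 mm above the table, upright lip 3 mm wide that stands 3 mm above the floor. Origin: centre of the underside, on the table.
- cube_holder: Square holder, recess 58 x 58 mm (64 mm outside). It is screwed to the table. All four holders are alike in build: black, 8 mm high over all, floor 5 mm above the table, upright lip 3 mm wide that stands 3 mm above the floor. Origin: centre of the underside, on the table.
- dish_holder: Large round holder, recess 75 mm in diameter (81 mm outside). It is screwed to the table. All four holders are alike in build: black, 8 mm high over all, floor 5 mm above the table, upright lip 3 mm wide that stands 3 mm above the floor. Origin: centre of the underside, on the table.
- plate_holder: Long holder, recess 78 mm along its own x and 126 mm along its own y (84 x 132 mm outside). It is screwed to the table. All four holders are alike in build: black, 8 mm high over all, floor 5 mm above the table, upright lip 3 mm wide that stands 3 mm above the floor. Origin: centre of the underside, on the table.
- canister: Bystander, leave alone: white canister with black screw lid, 42 mm in diameter, 56 mm tall. Origin: centre of its underside.
- objective: Bystander, leave alone: metal microscope objective standing on its nose, 32 mm in diameter, 52 mm tall. Origin: centre of its underside. (Obstacles for the arm nearby: a black cabinet hangs over the far right of the table, beyond about x = 0.57 for y below -0.03, and the tall microscope stands at the right, beyond about y = -0.35 with eyepieces leaning toward the robot; so cross the table along its near side, and swing past the microscope close to the base.)
There are look-alikes about, which are no part of the job. There is more than one size of the dish; the one meant has the size given above.

How it is judged:
By the outcome, as a careful person would: the job done as asked, in the order asked, and still so for the second after the job is handed in, with the robot touching nothing.
It also fails if it takes over 131 s, if anything falls off the work surface, if the arm or the gripper's body presses on something with over 40 N, if the wrist force passes 120 N, or if a joint passes its speed limit or range.

## Working session

There is one attempt and no reset: what is moved stays moved. The work goes in short steps, Python scripts to look and compute and a tool call to move; the robot and the scene stay as the last step left them, time stands still between calls to the robot, and variables do not carry over. Pictures are saved under pics/ and viewed, about 12 in all and at most 16, crops included, and the job is handed in when it is done.

Besides the shell and the picture viewer there is one more tool, called after "Emit:" by a JSON object that holds its "api" and its "payload", one argument or row to a line. apply_moves: Moves the arm, as the interface text tells. Its arguments: {"type":"object","properties":{"moves":{"type":"array"}},"required":["moves"]}

```bash
ls; mkdir -p pics; python3 - <<'E'
from rig import ctrl
import cv2,numpy as np
np.set_printoptions(precision=4,suppress=True)
s=ctrl.read_state();print(s)
for n in ["scene","side","wrist"]:
    d=ctrl.snapshot(n);cv2.imwrite(f"pics/{n}0.png",d["image"][:,:,::-1])
    np.savez(f"pics/{n}0.npz",**{k:v for k,v in d.items()})
    print(n,[ (k,np.array(v).tolist()) for k,v in d.items() if k!="image"])
a=cv2.imread("pics/scene0.png")
cv2.imwrite("pics/scene0b.png",cv2.resize(a,(800,600),interpolation=cv2.INTER_CUBIC))
a=cv2.imread("pics/side0.png")
cv2.imwrite("pics/side0b.png",cv2.resize(a,(800,600),interpolation=cv2.INTER_CUBIC))
E
```

```text
pics
{'clock': 0.0, 'qpos': array([-1.3246,  0.4916,  1.5594, -0.    ,  1.0917, -0.1056]), 'qvel': array([-0.0001,  0.0012, -0.0001, -0.0005,  0.0007,  0.0019]), 'joint_torque': array([ -0.0003, -61.2649, -25.8186,   0.0693,   0.0482,  -0.0001]), 'eef_pos': array([ 0.2153, -0.5865,  0.2311]), 'tcp_rot': array([ 0.947 ,  1.3562, -0.9458]), 'contact_force': array([ 0.4514, -0.1987,  0.3624]), 'torque': array([ 0.0238,  0.0509, -0.0035]), 'finger_gap': 0.9995890997389241}
scene [('mtx', [[487.15543502459445, 0.0, 251.91130348436977], [0.0, 487.15543502459445, 198.07240197947317], [0.0, 0.0, 1.0]]), ('k1', -0.15296598585230378), ('world_to_cam', [[-0.6604080809324999, -0.7507250658954907, -0.01652398484820586, 0.3980432214160687], [-0.5379252281247938, 0.48833392657276614, -0.6871436713707787, 0.3095485060337469], [0.5239252003730507, -0.44490656501588655, -0.7263336236329857, 1.0148284809976547], [0.0, 0.0, 0.0, 1.0]])]
side [('mtx', [[351.92042428222635, 0.0, 257.7666184045647], [0.0, 351.92042428222635, 195.51500871253745], [0.0, 0.0, 1.0]]), ('k1', -0.10397667415652528), ('world_to_cam', [[0.9972943682515856, -0.07201978362020342, -0.014734104009747428, -0.5578433087074609], [-0.060442945102901914, -0.689280705898882, -0.7219686688927897, 0.13156066894263044], [0.04184009370159873, 0.7209058601806744, -0.6917688539651113, 0.8470810228679985], [0.0, 0.0, 0.0, 1.0]])]
wrist [('mtx', [[288.54564151867197, 0.0, 255.94297229569273], [0.0, 288.54564151867197, 189.2379632023804], [0.0, 0.0, 1.0]]), ('k1', 0.020956804802704034), ('mount', [[-0.00024104045581745416, -0.2333790818824457, 0.9723858010271461, -0.15307085952089816], [0.0006167760446974419, -0.9723856790172146, -0.23337889970933653, 0.06412437009157658], [0.9999997807433804, 0.0005434905119132706, 0.0003783269143392008, 0.0012243792176706014], [0.0, 0.0, 0.0, 1.0]])]
```

View pics/scene0b.png

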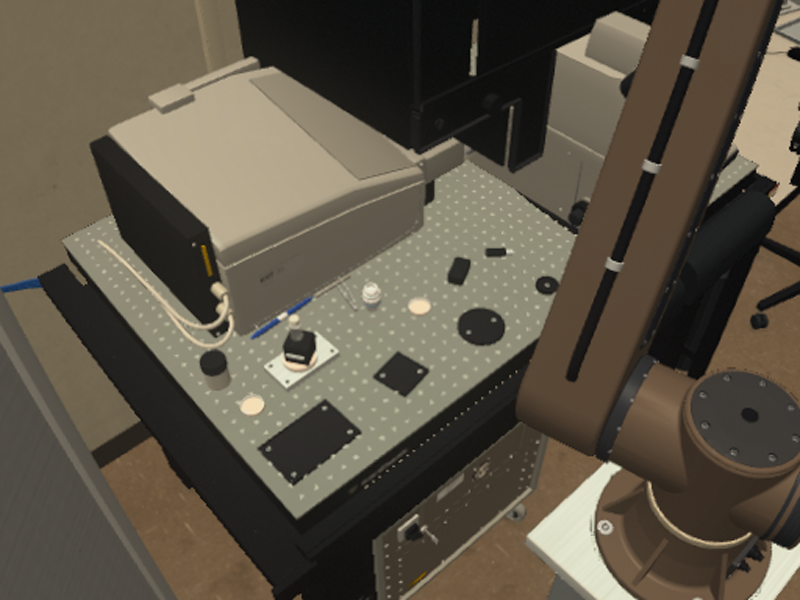

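View pics/side0b.png

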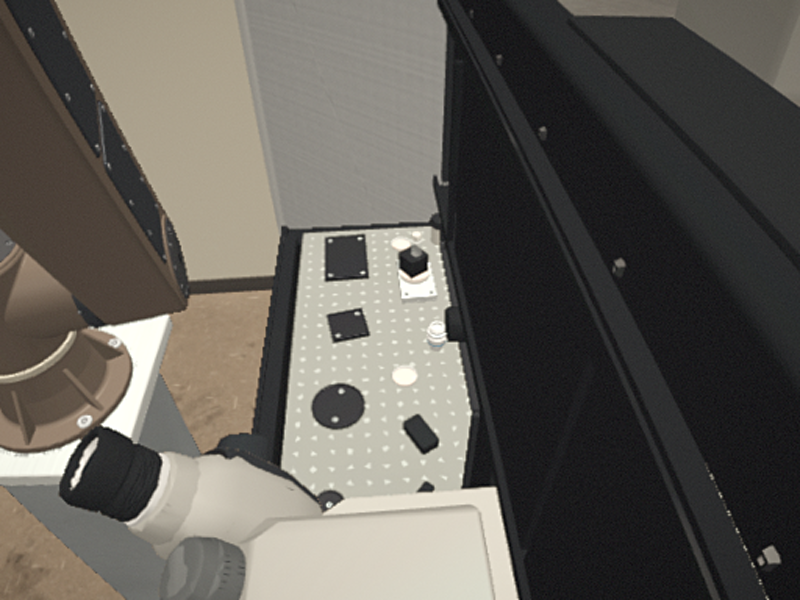

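The scene picture (at 800 px) shows the pile at (300,350). The vial holder is at (545,285), the cube holder at (402,373), the dish holder at (481,326) and the plate holder at (310,440). The canister is at (215,370) and the objective at (371,293). Loose small dishes lie at (252,405) and (419,306). Next I enlarge crops of both views.

```bash
cat > h.py <<'E'
import numpy as np, cv2
from scipy.spatial.transform import Rotation as R
np.set_printoptions(precision=4,suppress=True)
def und(d,p):   # distorted pixel -> slopes
    m=d["mtx"]; q=np.array([(p[0]-m[0,2])/m[0,0],(p[1]-m[1,2])/m[1,1]]); u=q.copy()
    for _ in range(20): u=q/(1+float(d["k1"])*(u@u))
    return u
def w2c(d):
    if "world_to_cam" in d: return np.array(d["world_to_cam"])
    T=np.eye(4);T[:3,:3]=R.from_rotvec(d["rot"]).as_matrix();T[:3,3]=d["pos"]
    return np.linalg.inv(T@d["mount"])
def ray(d,p):
    C=np.linalg.inv(w2c(d)); v=C[:3,:3]@np.append(und(d,p),1); return C[:3,3],v/np.linalg.norm(v)
def atz(d,p,z):
    o,v=ray(d,p); return o+v*(z-o[2])/v[2]
def tri(*dp):   # (d,p) pairs -> point, residual
    A=np.zeros((3,3));b=np.zeros(3);rs=[ray(*x) for x in dp]
    for o,v in rs: P=np.eye(3)-np.outer(v,v);A+=P;b+=P@o
    x=np.linalg.solve(A,b); return x,[float(np.linalg.norm(np.cross(x-o,v))) for o,v in rs]
def proj(d,X):
    X=np.atleast_2d(X); W=w2c(d); c=X@W[:3,:3].T+W[:3,3]; s=c[:,:2]/c[:,2:]
    s=s*(1+float(d["k1"])*(s**2).sum(1,keepdims=True)); return s*d["mtx"][0,0]+d["mtx"][:2,2]
def load(f): return dict(np.load(f))
def snap(name,f):
    from rig import ctrl
    s=ctrl.read_state(); d=dict(ctrl.snapshot(name)); d["pos"]=s["eef_pos"]; d["rot"]=s["tcp_rot"]
    d={k:np.array(v) for k,v in d.items()}; np.savez(f,**d); return d
def crop(d,x0,x1,y0,y1,k,f,grid=10):
    a=cv2.resize(d["image"][y0:y1,x0:x1,::-1],None,fx=k,fy=k,interpolation=cv2.INTER_CUBIC)
    for x in range(-(-x0//grid)*grid,x1,grid):
        t=10 if x%(5*grid) else 22
        cv2.line(a,(int((x-x0+.5)*k),0),(int((x-x0+.5)*k),t),(0,255,255),1)
        if not x%(2*grid): cv2.putText(a,str(x),(int((x-x0)*k)-8,32),0,.38,(0,255,255),1)
    for y in range(-(-y0//grid)*grid,y1,grid):
        cv2.line(a,(0,int((y-y0+.5)*k)),(10,int((y-y0+.5)*k)),(0,255,255),1)
        if not y%(2*grid): cv2.putText(a,str(y),(12,int((y-y0)*k)+4),0,.38,(0,255,255),1)
    cv2.imwrite(f,a)
E
python3 - <<'E'
from h import *
d=load("pics/scene0.npz");crop(d,120,370,150,315,3.2,"pics/sc.png")
d=load("pics/side0.npz");crop(d,180,310,140,335,3,"pics/si.png")
E
```

```text
(no output)
```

View pics/sc.png

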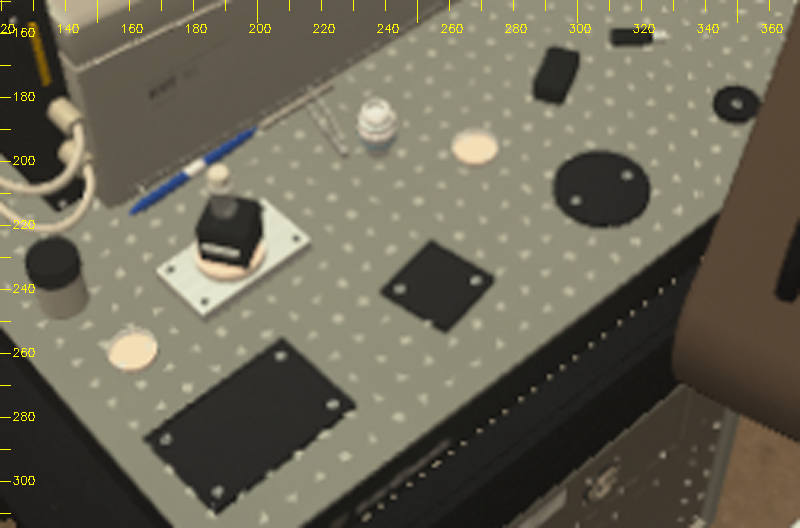

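View pics/si.png

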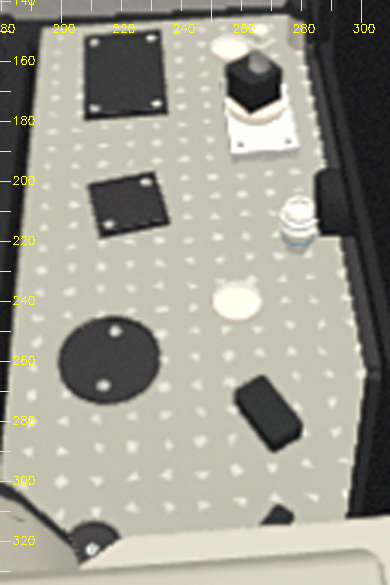

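The scene crop shows the pile: vial at crop (222,190), black cube, dish, and the white plate with crop corners (311,240), (206,317), (157,270). The loose pale dishes at (132,350) and (474,147) are smaller look-alikes, and the one meant lies under the cube. The black box at (556,75) is a loose look-alike. Each holder appears once by shape. Next I compute positions.

```bash
python3 - <<'E'
from h import *
a=load("pics/scene0.npz");b=load("pics/side0.npz")
S=lambda u,v:(120+u/3.2-.5,150+v/3.2-.5); T=lambda u,v:(180+u/3-.5,140+v/3-.5)
def show(n,sc,si,z):
    if sc: p=np.array([atz(a,S(*q),z) for q in sc]);print(n,"scene",p.mean(0)[:2],p[:,:2].tolist() and p[:,:2].round(3).tolist())
    if si: p=np.array([atz(b,T(*q),z) for q in si]);print(n,"side ",p.mean(0)[:2],p[:,:2].round(3).tolist())
show("plateH",[(283,339),(356,404),(215,514),(145,438)],[(84,37),(160,31),(167,112),(86,119)],.008)
show("cubeH",[(432,241),(495,278),(446,332),(380,292)],[(88,184),(156,172),(170,222),(101,238)],.008)
show("dishH",[(553,189),(651,189),(602,151),(602,227)],[(59,360),(160,360),(109,316),(109,404)],.008)
show("vialH",[(737,104)],[(93,545)],.008)
show("plate",[(265,200),(311,240),(206,317),(157,270)],[(227,153),(298,150)],.014)
show("canister",[(60,295)],None,.01)
for n,s,t in [("plateH",[(249.7,423.7)],[(124,75)]),("cubeH",[(438,286)],[(129,204)]),("dishH",[(602,189)],[(109,360)]),("cap",[(218,173)],[(259,160)]),("plate r corner",[(311,240)],[(231,158)]),("objtop",[(378,112)],[(300,207)]),("cubetop near",[(228,238)],[(227,77)])]:
    print(n,*tri((a,S(*s[0])),(b,T(*t[0]))))
E
```

```text
plateH scene [0.4661 0.2875] [[0.51, 0.224], [0.427, 0.22], [0.422, 0.353], [0.506, 0.354]]
plateH side  [0.4678 0.2809] [[0.425, 0.346], [0.505, 0.348], [0.509, 0.216], [0.431, 0.213]]
cubeH scene [0.47   0.1016] [[0.507, 0.075], [0.446, 0.064], [0.432, 0.127], [0.495, 0.14]]
cubeH side  [0.4726 0.0959] [[0.436, 0.123], [0.497, 0.134], [0.508, 0.07], [0.449, 0.056]]
dishH scene [ 0.4553 -0.0654] [[0.482, -0.035], [0.428, -0.095], [0.485, -0.096], [0.426, -0.036]]
dishH side  [ 0.4573 -0.0713] [[0.418, -0.069], [0.496, -0.075], [0.457, -0.029], [0.458, -0.112]]
vialH scene [ 0.4454 -0.2233] [[0.445, -0.223]]
vialH side  [ 0.4477 -0.2244] [[0.448, -0.224]]
plate scene [0.5955 0.2039] [[0.627, 0.151], [0.568, 0.149], [0.562, 0.257], [0.625, 0.259]]
plate side  [0.5956 0.146 ] [[0.563, 0.147], [0.628, 0.145]]
canister scene [0.6587 0.3291] [[0.659, 0.329]]
plateH [0.468  0.2865 0.0016] [0.0011797262066843984, 0.0011797262066843026]
cubeH [0.4724 0.0997 0.0032] [3.8060783686971777e-06, 3.806078368793894e-06]
dishH [ 0.4571 -0.0684  0.0035] [0.0005209652223968012, 0.0005209652223966781]
cap [0.623  0.1595 0.0234] [0.03890976781253644, 0.03890976781253632]
plate r corner [0.5686 0.1467 0.0095] [0.0025152879287101615, 0.0025152879287103705]
objtop [0.6158 0.0386 0.0487] [0.0009257488577885601, 0.0009257488577884612]
cubetop near [0.5743 0.2136 0.0549] [0.0076569139243213005, 0.007656913924321299]
```

```bash
python3 - <<'E'
from h import *
a=load("pics/scene0.npz");b=load("pics/side0.npz");w=load("pics/wrist0.npz")
for p in [(45,300),(100,310),(150,280),(140,330)]:
    print(p,[atz(b,p,z)[:2].round(2).tolist() for z in (.1,.2,.3,.4)])
print(np.linalg.inv(w2c(b))[:3,3])
print(R.from_rotvec([0.947,1.3562,-0.9458]).as_matrix())
for z in (.029,.067,.109): print(z,proj(a,[.596,.204,z]),proj(b,[.596,.204,z]))
cv2.imwrite("pics/w0b.png",w["image"][:,:,::-1])
E
```

```text
(45, 300) [[0.14, -0.21], [0.21, -0.27], [0.28, -0.33], [0.34, -0.39]]
(100, 310) [[0.26, -0.24], [0.3, -0.29], [0.35, -0.35], [0.4, -0.41]]
(150, 280) [[0.34, -0.18], [0.37, -0.25], [0.41, -0.31], [0.44, -0.38]]
(140, 330) [[0.34, -0.28], [0.37, -0.33], [0.4, -0.38], [0.44, -0.43]]
[ 0.5288 -0.5602  0.6727]
[[-0.0003  0.9388  0.3446]
 [ 0.0011  0.3446 -0.9388]
 [-1.      0.0001 -0.0011]]
0.029 [[192.2746 225.5101]] [[265.31   172.2724]]
0.067 [[190.6218 215.4701]] [[265.3076 161.7408]]
0.109 [[188.7133 203.8109]] [[265.303  149.4426]]
```

View pics/w0b.png

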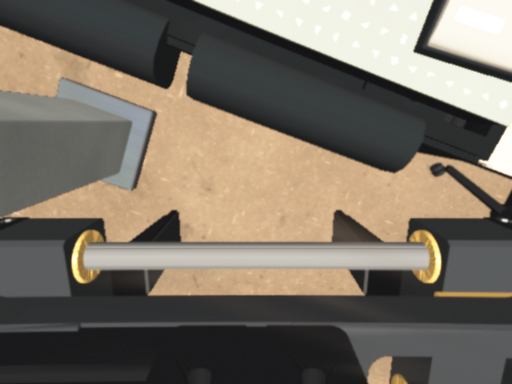

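The wrist start view shows the cart at the left, dark cylinders under the table edge and the closed-off floor. There is nothing close to the fingers.

```bash
cat >> h.py <<'E'
def down(yaw):  # tool x down, tool z (jaw axis) at yaw in world
    x=np.array([0,0,-1.]);z=np.array([np.cos(yaw),np.sin(yaw),0]);return np.column_stack([x,np.cross(z,x),z])
def rows(wps,cmd=None):
    """wps: list of (x,y,z,yaw_deg or None); prints move rows relative to commanded/current pose"""
    from rig import ctrl
    s=ctrl.read_state(); p0=s["eef_pos"];R0=R.from_rotvec(s["tcp_rot"]).as_matrix()
    y0=np.arctan2(R0[1,2],R0[0,2])
    print("now",s["clock"].__round__(2),p0,"yaw",np.degrees(y0).round(1),"J",s["qpos"],"F",s["contact_force"],"gap",round(s["finger_gap"],3))
    for x,y,z,a in wps:
        yaw=y0 if a is None else np.radians(a)
        sh=R0.T@(np.array([x,y,z])-p0)/.04
        t=np.degrees(R.from_matrix(R0.T@down(yaw)).as_rotvec())/5
        print(np.round(sh,2).tolist(),np.round(t,2).tolist())
E
python3 - <<'E'
from h import *
a=load("pics/scene0.npz")
S=lambda u,v:(120+u/3.2-.5,150+v/3.2-.5)
for p in [(110,205),(330,85),(140,212),(255,130),(222,190)]: print(p,atz(a,S(*p),0),atz(a,S(*p),.1))
P=lambda r,t,z,y:(r*np.cos(np.radians(t)),r*np.sin(np.radians(t)),z,y)
rows([P(.5,-70,.42,-40),P(.4,-70,.46,20)]+[P(.4,t,.46,t+90) for t in (-60,-50,-40,-30,-20,-10,0)])
E
```

```text
(110, 205) [0.7199 0.2433 0.    ] [0.6339 0.2805 0.1   ]
(330, 85) [0.7077 0.0181 0.    ] [0.623  0.0788 0.1   ]
(140, 212) [ 0.6966  0.2289 -0.    ] [0.613  0.2676 0.1   ]
(255, 130) [0.7079 0.1011 0.    ] [0.6232 0.1532 0.1   ]
(222, 190) [0.6707 0.1638 0.    ] [0.5898 0.2093 0.1   ]
now 0.15 [ 0.2153 -0.5866  0.2312] yaw -69.8 J [-1.3246  0.4914  1.5593  0.      1.0917 -0.1056] F [ 0.4492  0.0111 -0.9283] gap 0.995
[-4.72, -0.03, -3.12] [-5.97, -0.01, -0.0]
[-5.72, -0.03, -5.63] [-17.97, -0.01, -0.01]
[-5.71, 1.71, -5.77] [-19.97, -0.01, -0.01]
[-5.71, 3.39, -6.22] [-21.97, -0.0, -0.01]
[-5.71, 4.98, -6.95] [-23.97, -0.0, -0.01]
[-5.71, 6.41, -7.95] [-25.97, -0.0, -0.01]
[-5.71, 7.64, -9.18] [-27.97, -0.0, -0.01]
[-5.71, 8.65, -10.6] [-29.97, -0.0, -0.01]
[-5.71, 9.39, -12.18] [-31.97, -0.0, -0.01]
```

Emit:
{"api": "apply_moves", "payload": {
  "moves": [
    [[-4.7,0,-3.1,-6,0,0,0],[-4.7,0,-3.1,-6,0,0,0],[-4.7,0,-3.1,-6,0,0,0],[-4.7,0,-3.1,-6,0,0,0],[-5.7,0,-5.6,-18,0,0,0],[-5.7,0,-5.6,-18,0,0,0],[-5.7,0,-5.6,-18,0,0,0],[-5.7,0,-5.6,-18,0,0,0],[-5.7,0,-5.6,-18,0,0,0],[-5.7,0,-5.6,-18,0,0,0],[-5.7,0,-5.6,-18,0,0,0],[-5.7,0,-5.6,-18,0,0,0]]
  ]
}}

```text
clock: 1.35
eef_pos: [0.1382, -0.3763, 0.4596]
tcp_rot: [-0.278, 1.553, 0.278]
contact_force: [-0.0, -0.6, 0.2]
finger_gap: 1.001
```

```bash
python3 - <<'E'
from h import *
d=snap("scene","pics/scene1.npz");e=snap("side","pics/side1.npz")
cv2.imwrite("pics/v1.png",np.hstack([cv2.resize(x["image"][:,:,::-1],(400,300)) for x in (d,e)]))
P=lambda r,t,z,y:(r*np.cos(np.radians(t)),r*np.sin(np.radians(t)),z,y)
rows([P(.4,t,.46,t+90) for t in (-60,-50,-40,-30,-20,-10,0,10,20)])
E
```

```text
now 1.45 [ 0.1382 -0.3764  0.4596] yaw 19.9 J [-1.384  -0.0204  1.6543  0.      1.5077 -1.7313] F [-0.6391 -0.2126  0.1621] gap 1.0
[-0.01, 0.18, 1.71] [-2.02, 0.0, -0.0]
[-0.01, 0.63, 3.39] [-4.02, 0.0, -0.0]
[-0.01, 1.37, 4.97] [-6.02, 0.0, -0.0]
[-0.01, 2.37, 6.4] [-8.02, 0.0, -0.0]
[-0.01, 3.61, 7.63] [-10.02, 0.0, -0.0]
[-0.01, 5.04, 8.62] [-12.02, 0.0, -0.0]
[-0.01, 6.62, 9.36] [-14.02, 0.0, -0.0]
[-0.01, 8.3, 9.81] [-16.02, 0.0, -0.0]
[-0.01, 10.04, 9.95] [-18.02, 0.0, -0.0]
```

View pics/v1.png

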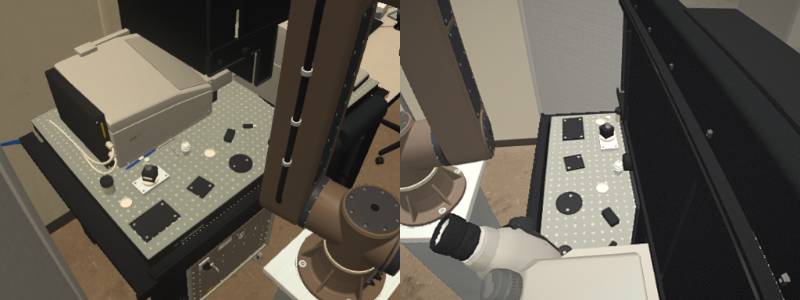

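The view shows the arm retracted, and the eyepieces are right of the swing path. I swing past along an arc close to the base.

Emit:
{"api": "apply_moves", "payload": {
  "moves": [
    [[0,0.05,0.85,-1,0,0,0],[0,0.2,1.7,-2,0,0,0],[0,0.4,2.55,-3,0,0,0],[0,0.65,3.4,-4,0,0,0],[0,1.0,4.2,-5,0,0,0],[0,1.4,5.0,-6,0,0,0],[0,1.85,5.7,-7,0,0,0],[0,2.4,6.4,-8,0,0,0],[0,3.0,7.0,-9,0,0,0],[0,3.6,7.6,-10,0,0,0],[0,4.3,8.1,-11,0,0,0],[0,5.05,8.6,-12,0,0,0]]
  ]
}}

```text
clock: 2.65
eef_pos: [0.3918, -0.0669, 0.4595]
tcp_rot: [-1.081, 1.286, 1.081]
contact_force: [0.3, -0.2, 0.6]
finger_gap: 1.003
```

```bash
python3 - <<'E'
from h import *
rows([(.46,.12,.36,90),(.46,.204,.34,90),(.50,.204,.34,0)])
s=load("pics/wrist0.npz")
E
```

```text
now 2.65 [ 0.3918 -0.0669  0.4595] yaw 80.1 J [-0.3357 -0.0263  1.6602 -0.0001  1.5079 -1.7339] F [ 0.2549 -0.1612  0.6277] gap 1.003
[2.49, -0.88, 4.9] [-1.98, -0.0, -0.0]
[2.99, -0.52, 6.97] [-1.98, -0.0, -0.0]
[2.99, -1.5, 7.14] [16.02, -0.0, -0.0]
```

Emit:
{"api": "apply_moves", "payload": {
  "moves": [
    [[3.0,-0.9,5.0,-2,0,0,0],[3.0,-0.9,5.0,-2,0,0,0],[3.0,-0.9,5.0,-2,0,0,0],[3.0,-0.9,5.0,-2,0,0,0],[3.0,-0.9,5.0,-2,0,0,0],[4.0,-1.5,7.1,-2,0,0,0],[4.0,-1.5,7.1,-2,0,0,0],[4.0,-1.5,7.1,-2,0,0,0],[4.0,-1.5,7.1,-2,0,0,0],[4.0,-1.5,7.1,-2,0,0,0]]
  ]
}}

```text
clock: 3.65
eef_pos: [0.499, 0.2006, 0.3001]
tcp_rot: [-1.21, 1.209, 1.209]
contact_force: [-0.9, 0.3, 0.2]
finger_gap: 0.997
```

```bash
python3 - <<'E'
from h import *
d=snap("wrist","pics/wA.npz"); crop(d,0,512,0,384,1.55,"pics/wA.png",20)
print(proj(d,[[.596,.204,.014],[.596,.204,.109],[.467,.284,.005],[.471,.099,.005]]))
rows([(.54,.204,.30,90),(.56,.16,.30,0)])
E
```

```text
[[258.9484 223.7055]
 [259.661  249.4615]
 [311.3148 142.3996]
 [190.937  144.8559]]
now 3.7 [0.4991 0.2005 0.3004] yaw 90.0 J [ 0.2592  0.2994  1.678  -0.0002  1.1631 -1.3121] F [ 0.1072 -0.5686  0.7928] gap 1.001
[0.01, -1.02, 0.09] [0.01, 0.0, 0.01]
[0.01, -1.52, -1.01] [18.01, 0.01, 0.01]
```

View pics/wA.png

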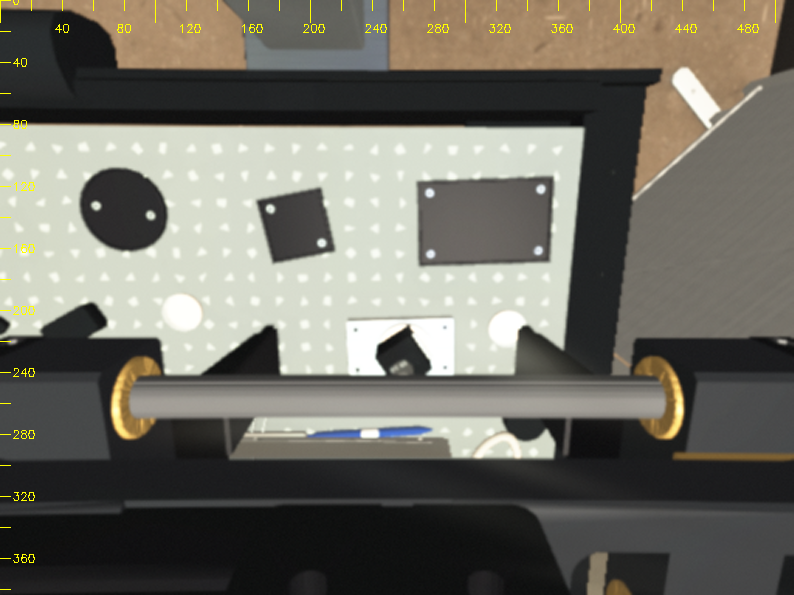

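Wrist view A shows the pile at about full px (255,235), partly behind the gripper bar. The cube is visibly turned (about 40°). It also shows the plate holder at (313,142), the cube holder at (191,145) and the dish holder at (80,135). I take two better wrist views of the pile.

Emit:
{"api": "apply_moves", "payload": {
  "moves": [
    [[0,-2.5,0.1,0,0,0,0],[0,-2.5,0.1,0,0,0,0],[0,-2.5,0.1,0,0,0,0],[0,-2.5,0.1,0,0,0,0]]
  ]
}}

```text
clock: 4.1
eef_pos: [0.5994, 0.2044, 0.2996]
tcp_rot: [-1.209, 1.209, 1.21]
contact_force: [-0.3, -0.0, 0.6]
finger_gap: 0.997
```

```bash
python3 - <<'E'
from h import *
d=snap("wrist","pics/wB.npz"); crop(d,180,340,60,240,3.3,"pics/wB.png",10)
rows([(.56,.10,.30,0)])
A=load("pics/wA.npz"); a=load("pics/scene0.npz")
q=lambda l:np.array(l)/1.55-.2
for n,l in dict(plateH=[(417,181),(553,177),(550,262),(419,265)],cubeH=[(257,201),(320,188),(334,250),(274,263)],dishH=[(80,209),(168,209),(124,168),(124,251)]).items():
    P=np.array([atz(A,p,.008)[:2] for p in q(l)]);print(n,P.mean(0),P.round(3).tolist())
E
```

```text
now 4.15 [0.5986 0.2046 0.3   ] yaw 90.1 J [ 0.2251  0.446   1.4476 -0.0001  1.2481 -1.3468] F [-0.3518  0.4432  0.2496] gap 1.003
[0.0, 0.97, -2.62] [18.01, -0.0, 0.0]
plateH [0.468  0.2852] [[0.429, 0.218], [0.425, 0.349], [0.507, 0.353], [0.511, 0.221]]
cubeH [0.4719 0.0997] [[0.448, 0.063], [0.435, 0.124], [0.496, 0.136], [0.509, 0.075]]
dishH [ 0.4568 -0.0663] [[0.456, -0.108], [0.456, -0.024], [0.418, -0.061], [0.497, -0.072]]
```

Emit:
{"api": "apply_moves", "payload": {
  "moves": [
    [[0,-1.5,-1.3,6,0,0,0],[0,-1.5,-2.6,18,0,0,0],[0,-1.0,-2.6,18,0,0,0],[0,-1.0,-2.6,18,0,0,0],[0,-1.0,-2.6,18,0,0,0],[0,-1.0,-2.6,18,0,0,0],[0,-1.0,-2.6,18,0,0,0],[0,-1.0,-2.6,18,0,0,0],[0,-1.0,-2.6,18,0,0,0],[0,-1.5,-2.6,18,0,0,0],[0,-1.5,-2.6,18,0,0,0],[0,-1.5,-2.6,18,0,0,0]]
  ]
}}

```text
clock: 5.35
eef_pos: [0.6585, 0.1016, 0.3006]
tcp_rot: [-0.001, 1.57, 0.001]
contact_force: [-0.2, 0.1, -0.2]
finger_gap: 0.998
```

```bash
python3 - <<'E'
from h import *
d=snap("wrist","pics/wC.npz"); crop(d,160,360,60,240,3.3,"pics/wC.png",10)
rows([(.596,.204,.30,0)])
E
```

```text
now 5.4 [0.6585 0.1017 0.3005] yaw 0.2 J [ 0.0541  0.4983  1.357  -0.0001  1.2856  0.0499] F [-0.5016 -0.4967  0.2448] gap 0.998
[0.01, 2.57, -1.55] [0.05, 0.01, 0.0]
```

View pics/wB.png

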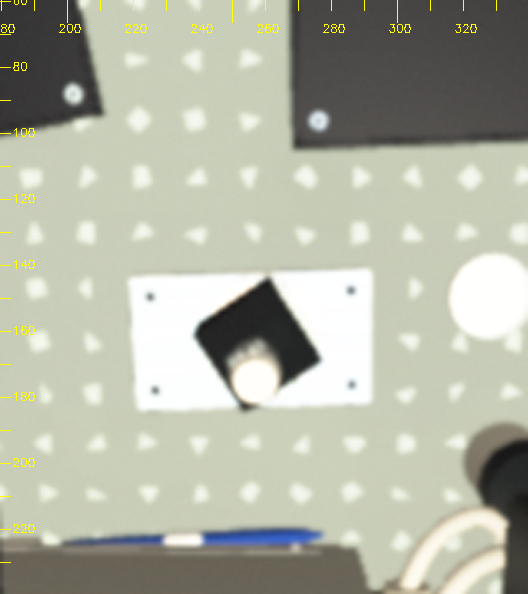

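View pics/wC.png

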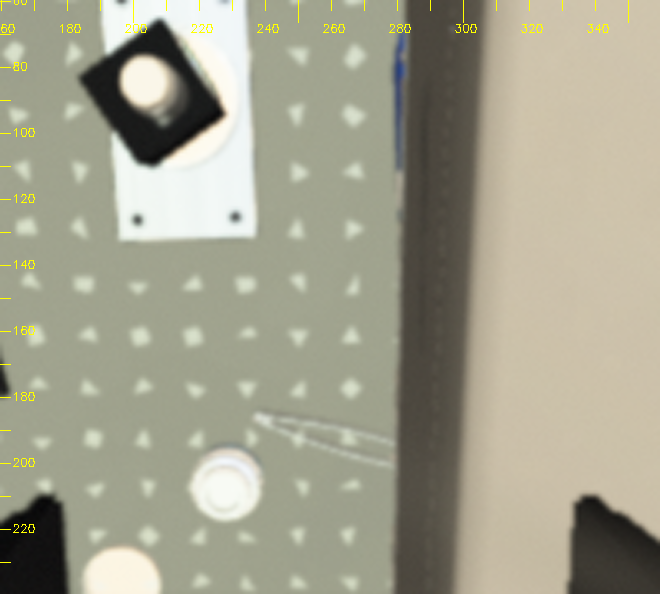

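B and C show the vial's white cap at crop B (255,382) and C (146,81), and the cube turned about 32° on the plate. The dish edge shows under the cube in C. Next I triangulate.

```bash
python3 - <<'E'
from h import *
B=load("pics/wB.npz");C=load("pics/wC.npz")
b=lambda u,v:(180+u/3.3-.35,60+v/3.3-.35); c=lambda u,v:(160+u/3.3-.35,60+v/3.3-.35)
print("cap",*tri((B,b(255,382)),(C,c(146,81))))
m=[]
for n,p,q in [("minx",(268,278),(79,76)),("maxy",(321,360),(159,18)),("maxx",(245,410),(226,115)),("miny",(195,325),(152,166))]:
    x,r=tri((B,b(*p)),(C,c(*q)));m.append(x);print(n,x,r[0])
m=np.array(m);print("cube top",m.mean(0)); 
for i in range(4): e=m[(i+1)%4]-m[i];print(np.linalg.norm(e[:2]),np.degrees(np.arctan2(e[1],e[0])))
P=np.array([atz(B,b(*p),.014) for p in [(130,277),(371,268),(372,402),(138,411)]]);print("plate",P.mean(0));print(P)
P2=np.array([atz(C,c(*p),.014) for p in [(120,241),(257,236)]]);print(P2)
for p,q in [((130,277),(120,241)),((138,411),(257,236))]: print("tri",*tri((B,b(*p)),(C,c(*q))))
E
```

```text
cap [0.5992 0.2041 0.1078] [5.946103209222562e-05, 5.946103209221671e-05]
minx [0.5652 0.2102 0.0614] 0.0008762597288927634
maxy [0.5979 0.2313 0.0658] 3.172201541060936e-05
maxx [0.6216 0.1988 0.0523] 0.0011564599228394846
miny [0.5877 0.1781 0.0343] 0.0003682986344866713
cube top [0.5931 0.2046 0.0534]
0.03891355555288098 32.75759951286272
0.04017442982315073 -53.921803599676544
0.039679740637470616 -148.61946688792565
0.03918495148685027 125.05720794929604
plate [0.5974 0.2032 0.014 ]
[[0.5683 0.1472 0.014 ]
 [0.5641 0.257  0.014 ]
 [0.6264 0.2594 0.014 ]
 [0.6309 0.1492 0.014 ]]
[[0.5686 0.1464 0.014 ]
 [0.6307 0.1488 0.014 ]]
tri [0.5684 0.1466 0.012 ] [0.0003467515709961333, 0.0003467515709961274]
tri [0.6307 0.149  0.0143] [0.00019735235568806933, 0.00019735235568803494]
```

```bash
python3 - <<'E'
from h import *
B=load("pics/wB.npz");C=load("pics/wC.npz");a=load("pics/scene0.npz")
b=lambda u,v:(180+u/3.3-.35,60+v/3.3-.35); c=lambda u,v:(160+u/3.3-.35,60+v/3.3-.35)
S=lambda u,v:(120+u/3.2-.5,150+v/3.2-.5)
print("machine",atz(B,b(100,545),0),atz(C,c(400,300),0),"small black",atz(a,S(630,38),0),atz(a,S(556,75),0))
rows([(.599,.204,.20,90),(.599,.204,.09,90)])
E
```

```text
machine [0.703  0.1265 0.    ] [0.6973 0.1187 0.    ] small black [ 0.5718 -0.2229  0.    ] [ 0.5824 -0.1385  0.    ]
now 5.4 [0.6585 0.1017 0.3005] yaw 0.2 J [ 0.0541  0.4983  1.357  -0.0001  1.2856  0.0499] F [-0.5016 -0.4967  0.2448] gap 0.998
[2.51, 2.57, -1.48] [-17.95, 0.01, 0.01]
[5.26, 2.57, -1.48] [-17.95, 0.01, 0.01]
```

Emit:
{"api": "apply_moves", "payload": {
  "moves": [
    [[0,2.55,-1.5,-18,0,0,0],[0,2.55,-1.5,-18,0,0,0],[0,2.55,-1.5,-18,0,0,0],[0,2.55,-1.5,-18,0,0,0],[0,2.55,-1.5,-18,0,0,0],[0,2.55,-1.5,-18,0,0,0],[0.8,2.55,-1.5,-18,0,0,0],[1.6,2.55,-1.5,-18,0,0,0],[2.4,2.55,-1.5,-18,0,0,0],[2.8,2.55,-1.5,-18,0,0,0],[2.8,2.55,-1.5,-18,0,0,0],[2.8,2.55,-1.5,-18,0,0,0]]
  ]
}}

```text
clock: 6.6
eef_pos: [0.5985, 0.2034, 0.1878]
tcp_rot: [-1.213, 1.207, 1.214]
contact_force: [0.6, 0.4, 0.5]
finger_gap: 1.002
```

```bash
python3 - <<'E'
from h import *
rows([(.599,.204,.09,90),(.599,.204,.25,90)])
E
```

```text
now 6.6 [0.5985 0.2034 0.1878] yaw 90.3 J [ 0.2232  0.545   1.5889 -0.0001  1.0081 -1.3532] F [0.5531 0.4397 0.502 ] gap 1.002
[2.45, -0.01, 0.02] [0.07, -0.0, -0.0]
[-1.55, -0.01, 0.01] [0.07, -0.0, -0.0]
```

Emit:
{"api": "apply_moves", "payload": {
  "moves": [
    [[0.8,0,0,0,0,0,0],[1.6,0,0,0,0,0,0],[2.2,0,0,0,0,0,0.3],[2.45,0,0,0,0,0,0.5],[2.45,0,0,0,0,0,0.6],[2.45,0,0,0,0,0,0.7],[2.45,0,0,0,0,0,1],[2.45,0,0,0,0,0,1],[2.45,0,0,0,0,0,1],[2.45,0,0,0,0,0,1],[2.45,0,0,0,0,0,1],[2.45,0,0,0,0,0,1]]
  ]
}}

```text
clock: 7.8
eef_pos: [0.5992, 0.2035, 0.0896]
tcp_rot: [-1.211, 1.208, 1.211]
contact_force: [-0.1, 0.6, -0.9]
finger_gap: 0.215
```

```bash
python3 - <<'E'
from h import *
rows([(.599,.204,.20,90),(.46,.10,.24,60),(.446,-.05,.24,30)])
E
```

```text
now 7.8 [0.5992 0.2035 0.0896] yaw 90.2 J [ 0.2232  0.6634  1.6679 -0.0001  0.8102 -1.3502] F [-0.073   0.5517 -0.8967] gap 0.215
[-2.76, 0.01, 0.01] [0.03, -0.0, 0.0]
[-3.76, 3.49, -2.58] [6.03, -0.0, 0.0]
[-3.76, 3.85, -6.33] [12.03, -0.0, 0.0]
```

Emit:
{"api": "apply_moves", "payload": {
  "moves": [
    [[-0.4,0,0,0,0,0,1],[-1.2,0,0,0,0,0,1],[-2.2,0,0,0,0,0,1],[-2.9,0.5,-0.3,0,0,0,1],[-3.5,1.3,-0.8,1,0,0,1],[-3.7,2.1,-1.4,3,0,0,1],[-3.7,2.9,-2.0,4,0,0,1],[-3.7,3.5,-2.7,5,0,0,1],[-3.7,3.6,-3.7,6,0,0,1],[-3.7,3.7,-4.7,7.5,0,0,1],[-3.7,3.8,-5.6,9,0,0,1],[-3.7,3.85,-6.4,10,0,0,1]]
  ]
}}

```text
clock: 9.0
eef_pos: [0.4454, -0.0544, 0.2378]
tcp_rot: [-0.544, 1.501, 0.544]
contact_force: [-0.0, 0.7, -0.2]
finger_gap: 0.192
```

```bash
python3 - <<'E'
from h import *
rows([(.446,-.14,.24,10),(.446,-.223,.24,0)])
E
```

```text
now 9.0 [ 0.4454 -0.0544  0.2378] yaw 39.8 J [-0.269   0.2326  1.9618 -0.0002  0.9468 -0.9642] F [-0.0262  0.7292 -0.2464] gap 0.192
[-0.05, -1.65, -1.36] [5.97, 0.0, 0.0]
[-0.05, -3.25, -2.69] [7.97, 0.0, 0.0]
```

Emit:
{"api": "apply_moves", "payload": {
  "moves": [
    [[0,-1.5,0,-3,0,0,1],[0,-2.0,-0.2,-8,0,0,1],[0,-2.0,-0.2,-10,0,0,1],[0,-2.0,-0.2,-10,0,0,1],[0,-2.0,-0.2,-10,0,0,1],[0,-2.0,-0.2,-10,0,0,1],[0,-2.0,-0.2,-10,0,0,1],[0,-2.0,-0.2,-10,0,0,1]]
  ]
}}

```text
clock: 9.8
eef_pos: [0.4913, -0.1192, 0.2376]
tcp_rot: [-1.209, 1.21, 1.208]
contact_force: [-0.7, -0.8, -0.8]
finger_gap: 0.194
```

```bash
python3 - <<'E'
from h import *
d=snap("wrist","pics/wD.npz"); crop(d,60,400,40,280,2.2,"pics/wD.png",10)
print(proj(d,[[.446,-.223,.008],[.457,-.067,.008]]))
rows([(.446,-.18,.20,40),(.446,-.223,.15,0)])
E
```

```text
[[177.4548 135.8694]
 [296.8295 144.4061]]
now 9.85 [ 0.4913 -0.1191  0.2377] yaw 90.0 J [-0.3686  0.3149  1.8385 -0.0001  0.9881 -1.9387] F [-0.3416  0.2028 -0.4307] gap 0.195
[0.94, 1.13, -1.52] [9.99, -0.0, 0.0]
[2.19, 1.13, -2.6] [17.99, -0.0, 0.0]
```

View pics/wD.png

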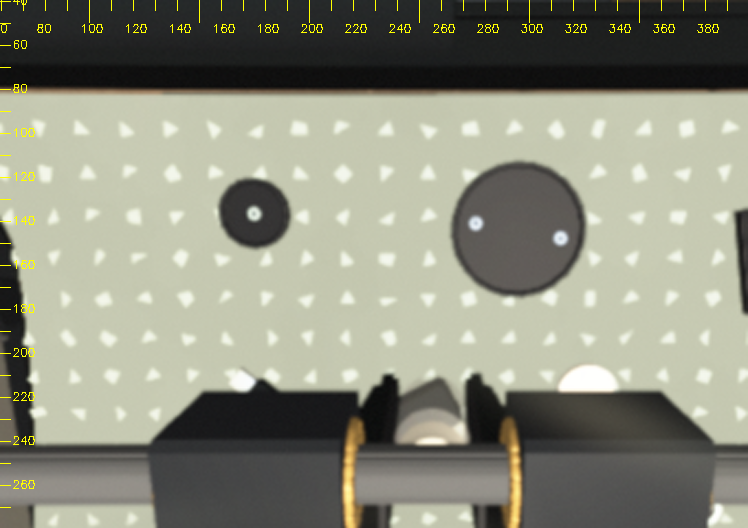

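View D shows the vial held between the fingers, the vial holder centre at crop (254,213) and the dish holder centre at (519,229).

```bash
python3 - <<'E'
from h import *
D=load("pics/wD.npz")
q=lambda u,v:(60+u/2.2-.3,40+v/2.2-.3)
print("vialH",np.mean([atz(D,q(*p),.008) for p in [(219,213),(290,213),(254,178),(254,248)]],0),"dishH",np.mean([atz(D,q(*p),.008) for p in [(452,229),(586,229),(519,161),(519,296)]],0))
rows([(.447,-.223,.15,0),(.447,-.223,.05,0)])
E
```

```text
vialH [ 0.447  -0.2259  0.008 ] dishH [ 0.4566 -0.0686  0.008 ]
now 9.85 [ 0.4913 -0.1191  0.2377] yaw 90.0 J [-0.3686  0.3149  1.8385 -0.0001  0.9881 -1.9387] F [-0.3416  0.2028 -0.4307] gap 0.195
[2.19, 1.11, -2.6] [17.99, -0.0, 0.0]
[4.69, 1.11, -2.6] [17.99, -0.0, 0.0]
```

Emit:
{"api": "apply_moves", "payload": {
  "moves": [
    [[0,1.1,-0.5,3,0,0,1],[0,1.1,-1.2,8,0,0,1],[0,1.1,-2.6,18,0,0,1],[0,1.1,-2.6,18,0,0,1],[0,1.1,-2.6,18,0,0,1],[0,1.1,-2.6,18,0,0,1],[0,1.1,-2.6,18,0,0,1],[0,1.1,-2.6,18,0,0,1],[0,1.1,-2.6,18,0,0,1],[1.0,1.1,-2.6,18,0,0,1],[2.2,1.1,-2.6,18,0,0,1],[2.2,1.1,-2.6,18,0,0,1]]
  ]
}}

```text
clock: 11.05
eef_pos: [0.4457, -0.222, 0.1457]
tcp_rot: [0.004, 1.578, 0.003]
contact_force: [-0.4, 0.9, -0.1]
finger_gap: 0.193
```

```bash
python3 - <<'E'
from h import *
rows([(.447,-.223,.028,0)])
E
```

```text
now 11.05 [ 0.4457 -0.222   0.1457] yaw -0.0 J [-0.5948  0.4321  1.9554 -0.0001  0.7625 -0.5943] F [-0.4353  0.9443 -0.0979] gap 0.193
[2.94, -0.04, 0.05] [-0.01, -0.08, -0.05]
```

Emit:
{"api": "apply_moves", "payload": {
  "moves": [
    [[0.7,-0.08,0.04,0,0,0,1],[1.5,-0.08,0.04,0,0,0,1],[2.2,-0.08,0.04,0,0,0,1],[2.6,-0.08,0.04,0,0,0,1],[2.8,-0.08,0.04,0,0,0,1],[2.88,-0.08,0.04,0,0,0,1],[2.92,-0.08,0.04,0,0,0,1],[2.92,-0.08,0.04,0,0,0,1]]
  ]
}}

```text
clock: 11.85
eef_pos: [0.4497, -0.2268, 0.0337]
tcp_rot: [-0.003, 1.57, 0.002]
contact_force: [0.9, 0.5, 0.0]
finger_gap: 0.195
```

```bash
python3 - <<'E'
from h import *
rows([(.447,-.225,.028,0)])
E
```

```text
now 11.85 [ 0.4497 -0.2268  0.0337] yaw 0.2 J [-0.5983  0.6271  2.0266 -0.0001  0.4866 -0.6011] F [0.9377 0.5348 0.009 ] gap 0.195
[0.14, 0.04, -0.07] [0.03, 0.01, 0.01]
```

Emit:
{"api": "apply_moves", "payload": {
  "moves": [
    [[0.07,0.04,-0.07,0,0,0,1],[0.12,0.04,-0.07,0,0,0,1],[0.14,0.04,-0.07,0,0,0,1],[0.14,0.04,-0.07,0,0,0,1]]
  ]
}}

```text
clock: 12.25
eef_pos: [0.4463, -0.2248, 0.0281]
tcp_rot: [-0.002, 1.571, 0.002]
contact_force: [-4.6, 2.5, 15.5]
finger_gap: 0.194
```

Emit:
{"api": "apply_moves", "payload": {
  "moves": [
    [[-0.02,0,0,0,0,0,0.7],[-0.02,0,0,0,0,0,0.5],[-0.02,0,0,0,0,0,0.5],[-0.02,0,0,0,0,0,0.5],[-0.6,0,0,0,0,0,0.5],[-1.6,0,0,0,0,0,0.5],[-2.8,0,0,0,0,0,0.4],[-4.0,0,0,0,0,0,0.2],[-5.2,0,0,0,0,0,0],[-5.2,1.0,0,0,0,0,0],[-5.2,2.0,0,0,0,0,0],[-5.2,3.0,0,0,0,0,0]]
  ]
}}

```text
clock: 13.45
eef_pos: [0.4458, -0.1037, 0.2355]
tcp_rot: [-0.002, 1.57, 0.001]
contact_force: [0.7, 0.3, -0.6]
finger_gap: 0.944
```

```bash
python3 - <<'E'
from h import *
rows([(.46,.04,.26,0),(.58,.09,.24,0)])
E
```

```text
now 13.45 [ 0.4458 -0.1037  0.2355] yaw 0.1 J [-0.3731  0.2486  1.9462 -0.      0.9461 -0.3747] F [ 0.6525  0.3274 -0.5549] gap 0.944
[-0.61, 3.59, 0.36] [0.02, 0.01, 0.0]
[-0.11, 4.84, 3.36] [0.02, 0.01, 0.0]
```

Emit:
{"api": "apply_moves", "payload": {
  "moves": [
    [[-0.4,1.2,0.1,0,0,0,0],[-0.4,2.4,0.3,0,0,0,0],[-0.3,3.6,0.5,0,0,0,0],[-0.2,4.5,1.2,0,0,0,0],[-0.1,5.0,2.2,0,0,0,0],[-0.1,5.2,3.1,0,0,0,0],[-0.1,5.2,3.1,0,0,0,0],[-0.1,5.2,3.1,0,0,0,0]]
  ]
}}

```text
clock: 14.25
eef_pos: [0.5693, 0.1036, 0.2383]
tcp_rot: [-0.003, 1.573, 0.002]
contact_force: [-0.4, 0.2, -0.7]
finger_gap: 1.001
```

```bash
python3 - <<'E'
from h import *
d=snap("wrist","pics/wE.npz"); print(proj(d,[.596,.204,.067]))
rows([(.60,.20,.24,90)])
E
```

```text
[[282.1981  84.0819]]
now 14.3 [0.5688 0.1033 0.2387] yaw 0.2 J [ 0.0655  0.4176  1.667  -0.0001  1.0584  0.0628] F [-0.3339  0.5042 -0.0442] gap 1.001
[-0.03, 2.41, 0.79] [-17.97, -0.01, -0.01]
```

Emit:
{"api": "apply_moves", "payload": {
  "moves": [
    [[0,2.0,0.7,-18,0,0,0],[0,2.0,0.7,-18,0,0,0],[0,2.0,0.7,-18,0,0,0],[0,2.0,0.7,-18,0,0,0],[0,2.0,0.7,-18,0,0,0],[0,2.0,0.7,-18,0,0,0],[0,2.0,0.7,-18,0,0,0],[0,2.0,0.7,-18,0,0,0],[0,2.0,0.7,-18,0,0,0],[0,2.0,0.7,-18,0,0,0],[0,2.0,0.7,-18,0,0,0],[0,2.0,0.7,-18,0,0,0]]
  ]
}}

```text
clock: 15.5
eef_pos: [0.5966, 0.1829, 0.2396]
tcp_rot: [-1.211, 1.208, 1.211]
contact_force: [0.9, -0.7, -0.1]
finger_gap: 1.001
```

```bash
python3 - <<'E'
from h import *
d=load("pics/wE.npz"); crop(d,180,350,40,240,2.35*1.0,"pics/e.png",10)
f=snap("wrist","pics/wF.npz"); print(proj(f,[.596,.204,.067])); 
p=proj(d,[.596,.204,.067])[0].astype(int); q=proj(f,[.596,.204,.067])[0].astype(int); print(p,q)
for D,c,n in ((d,p,"e"),(f,q,"f")): crop(D,c[0]-45,c[0]+45,c[1]-60,c[1]+60,4.4,f"pics/{n}.png",10)
cv2.imwrite("pics/ef.png",np.hstack([cv2.imread("pics/e.png"),cv2.imread("pics/f.png")]))
rows([(.60,.20,.24,90)])
E
```

```text
[[275.6664 178.2087]]
[282  84] [275 178]
now 15.55 [0.5967 0.183  0.2396] yaw 90.0 J [ 0.1918  0.4822  1.5515 -0.0001  1.1078 -1.3793] F [ 0.1108  0.4469 -0.0264] gap 1.002
[-0.01, -0.08, 0.43] [0.0, -0.0, 0.0]
```

View pics/ef.png

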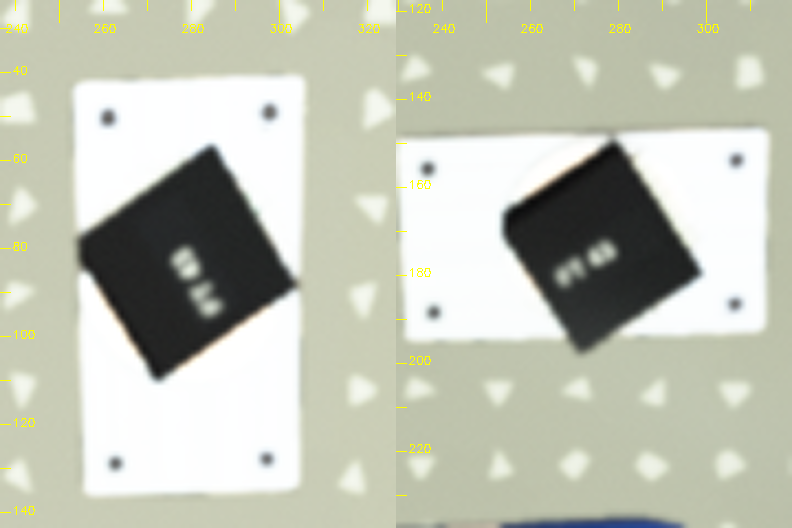

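Views E and F show the cube top with lettering and no tab on its lower-left or lower-right faces. I check the scene and side pictures for the tab.

```bash
python3 - <<'E'
from h import *
a=load("pics/scene1.npz");b=load("pics/side1.npz")
crop(a,160,225,190,255,6,"pics/e.png",10);crop(b,235,300,140,205,6,"pics/f.png",10)
cv2.imwrite("pics/g.png",np.hstack([cv2.imread("pics/e.png"),cv2.imread("pics/f.png")]))
E=load("pics/wE.npz");F=load("pics/wF.npz")
e=lambda u,v:(237+u/4.4-.4,24+v/4.4-.4); f=lambda u,v:(230+(u-396)/4.4-.4,118+v/4.4-.4)
m=[]
for n,p,q in [("maxy",(211,146),(702,272)),("maxx",(297,285),(581,354)),("miny",(158,380),(503,213)),("minx",(79,238),(617,142))]:
    x,r=tri((E,e(*p)),(F,f(*q)));m.append(x);print(n,x,r[0])
m=np.array(m);print("cube top",m.mean(0)); 
for i in range(4): k=m[(i+1)%4]-m[i];print(np.linalg.norm(k[:2]),np.degrees(np.arctan2(k[1],k[0])))
P=np.array([atz(F,f(*p),.014) for p in [(398,137),(768,128),(766,329),(406,340)]]);print("plate F",P.mean(0));print(P)
P=np.array([atz(E,e(*p),.014) for p in [(74,84),(304,76),(299,488),(85,494)]]);print("plate E",P.mean(0));print(P)
E
```

```text
maxy [0.5982 0.2316 0.0626] 0.0001233476453765264
maxx [0.6191 0.1996 0.069 ] 5.312308993095362e-05
miny [0.5883 0.1788 0.0263] 0.00011989031585014627
minx [0.5659 0.2108 0.0511] 0.001662034394421315
cube top [0.5929 0.2052 0.0523]
0.03822737907380862 -56.80792312551125
0.03714210361406864 -145.92834319878978
0.03914345996423146 125.02592394870959
0.03839174791923091 32.70574954863393
plate F [0.597  0.2032 0.014 ]
[[0.5676 0.1474 0.014 ]
 [0.5646 0.2569 0.014 ]
 [0.6259 0.2595 0.014 ]
 [0.6298 0.1488 0.014 ]]
plate E [0.5977 0.2027 0.014 ]
[[0.5649 0.2563 0.014 ]
 [0.6271 0.2584 0.014 ]
 [0.6307 0.1491 0.014 ]
 [0.5682 0.1471 0.014 ]]
```

View pics/g.png

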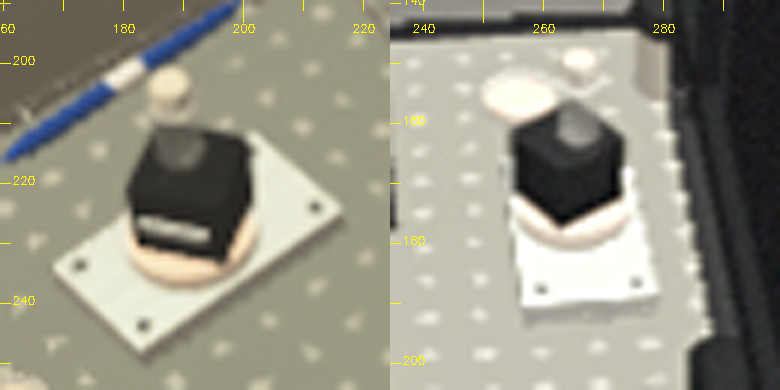

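The scene (left) shows the vial standing on the cube and a light label on the cube's near-left face. The side view (right) shows the two other faces clean. So the tab is on the hidden face (normal ≈34°), which agrees with the lettering direction, and I grip across ≈124°.

```bash
python3 - <<'E'
from h import *
rows([(.593,.205,.15,123.75),(.593,.205,.056,123.75)])
E
```

```text
now 15.55 [0.5967 0.183  0.2396] yaw 90.0 J [ 0.1918  0.4822  1.5515 -0.0001  1.1078 -1.3793] F [ 0.1108  0.4469 -0.0264] gap 1.002
[2.24, 0.09, 0.55] [-6.75, -0.0, 0.0]
[4.59, 0.09, 0.55] [-6.75, -0.0, 0.0]
```

Emit:
{"api": "apply_moves", "payload": {
  "moves": [
    [[0.8,0.09,0.55,-1.7,0,0,0],[1.5,0.09,0.55,-3.4,0,0,0],[2.2,0.09,0.55,-5,0,0,0],[2.2,0.09,0.55,-6.75,0,0,0],[2.2,0.09,0.55,-6.75,0,0,0],[2.2,0.09,0.55,-6.75,0,0,0],[2.9,0.09,0.55,-6.75,0,0,0],[3.6,0.09,0.55,-6.75,0,0,0],[4.2,0.09,0.55,-6.75,0,0,0],[4.6,0.09,0.55,-6.75,0,0,0],[4.6,0.09,0.55,-6.75,0,0,0],[4.6,0.09,0.55,-6.75,0,0,0]]
  ]
}}

```text
clock: 16.75
eef_pos: [0.5941, 0.2055, 0.0561]
tcp_rot: [-1.629, 0.87, 1.628]
contact_force: [0.1, 0.4, 0.3]
finger_gap: 1.0
```

```bash
python3 - <<'E'
from h import *
rows([(.593,.205,.056,123.75)])
E
```

```text
now 16.75 [0.5941 0.2055 0.0561] yaw 123.8 J [ 0.2281  0.7044  1.6984 -0.0001  0.7379 -1.9317] F [0.0568 0.3522 0.2597] gap 1.0
[0.0, 0.03, 0.0] [0.0, -0.0, 0.01]
```

Emit:
{"api": "apply_moves", "payload": {
  "moves": [
    [[0,0,0,0,0,0,0.3],[0,0,0,0,0,0,0.5],[0,0,0,0,0,0,0.55],[0,0,0,0,0,0,0.6],[0,0,0,0,0,0,0.7],[0,0,0,0,0,0,1],[0,0,0,0,0,0,1],[0,0,0,0,0,0,1],[0,0,0,0,0,0,1],[-0.3,0,0,0,0,0,1],[-0.7,0,0,0,0,0,1],[-1.2,0,0,0,0,0,1]]
  ]
}}

```text
clock: 17.95
eef_pos: [0.5935, 0.2054, 0.1039]
tcp_rot: [-1.63, 0.869, 1.631]
contact_force: [-0.1, 0.2, -1.7]
finger_gap: 0.455
```

```bash
python3 - <<'E'
from h import *
rows([(.55,.17,.15,112),(.4716,.10,.15,101.2),(.4716,.10,.05,101.2)])
E
```

```text
now 17.95 [0.5935 0.2054 0.1039] yaw 123.9 J [ 0.2281  0.6394  1.6708 -0.0002  0.8323 -1.9343] F [-0.1071  0.2013 -1.7041] gap 0.455
[-1.15, 1.4, -0.13] [2.38, 0.0, -0.01]
[-1.15, 4.0, -0.49] [4.54, 0.0, -0.01]
[1.35, 4.0, -0.49] [4.54, 0.0, -0.01]
```

Emit:
{"api": "apply_moves", "payload": {
  "moves": [
    [[-0.6,0.4,0,0.5,0,0,1],[-1.2,1.0,-0.1,1.5,0,0,1],[-1.5,1.8,-0.2,2.5,0,0,1],[-1.5,2.6,-0.3,3.5,0,0,1],[-1.5,3.4,-0.4,4.5,0,0,1],[-1.5,4.0,-0.5,4.5,0,0,1],[-1.5,4.0,-0.5,4.5,0,0,1],[-1.5,4.0,-0.5,4.5,0,0,1]]
  ]
}}

```text
clock: 18.75
eef_pos: [0.4726, 0.0996, 0.1641]
tcp_rot: [-1.355, 1.108, 1.353]
contact_force: [0.4, 0.2, -0.1]
finger_gap: 0.452
```

```bash
python3 - <<'E'
from h import *
from rig import ctrl
d=snap("wrist","pics/wH.npz");a=snap("scene","pics/sH.npz");b=snap("side","pics/siH.npz")
g=[]
for i in range(4): ctrl.snapshot("side"); g.append(round(ctrl.read_state()["finger_gap"],3))
print(g)
print(proj(a,[.4716,.1,.15]),proj(b,[.4716,.1,.15]))
crop(d,130,390,120,320,3,"pics/e.png",20)
rows([(.4716,.10,.05,101.2)])
E
```

```text
[0.455, 0.454, 0.457, 0.456]
[[255.8858 198.7865]] [[217.0112 164.3308]]
now 19.1 [0.4723 0.1    0.163 ] yaw 101.4 J [ 0.0717  0.3846  1.9779 -0.0001  0.7793 -1.6986] F [-0.0273  0.1877 -1.5827] gap 0.456
[2.83, 0.02, 0.0] [0.05, -0.0, -0.0]
```

View pics/e.png

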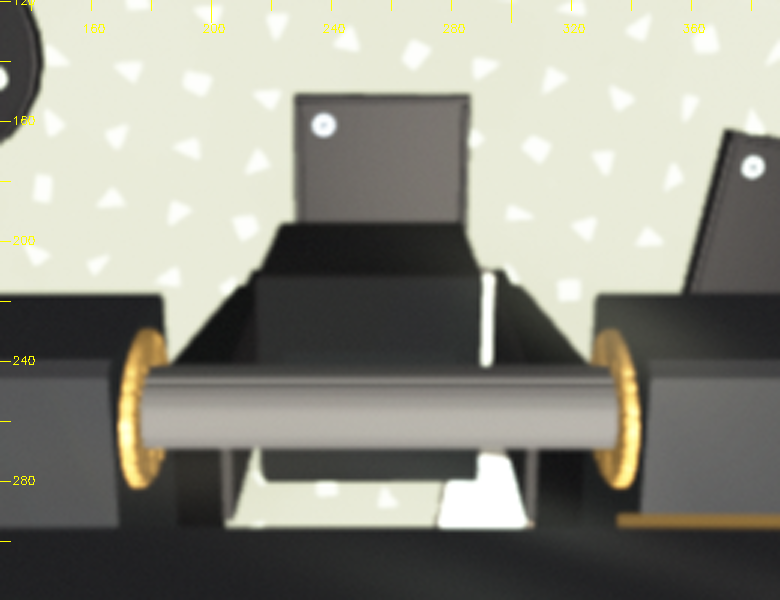

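View H shows the cube held square over the cube holder. There is a thin gap between the cube and the right finger, so the tab is on that side and the grip is over the tab (opening 43 mm, not 40). The hold is stable and the block centre sits 2 mm to the left. I place it with that offset.

Emit:
{"api": "apply_moves", "payload": {
  "moves": [
    [[0.9,0,0.05,0,0,0,1],[1.8,0,0.05,0,0,0,1],[2.4,0,0.05,0,0,0,1],[2.8,0,0.05,0,0,0,1],[3.0,0,0.05,0,0,0,1],[3.1,0,0.05,0,0,0,1],[3.15,0,0.05,0,0,0,1],[3.15,0,0.05,0,0,0,1]]
  ]
}}

```text
clock: 19.9
eef_pos: [0.4719, 0.1017, 0.0376]
tcp_rot: [-1.355, 1.108, 1.354]
contact_force: [0.4, -0.4, -0.8]
finger_gap: 0.454
```

```bash
python3 - <<'E'
from h import *
rows([(.4713,.1018,.0315,101.2)])
E
```

```text
now 19.9 [0.4719 0.1017 0.0376] yaw 101.4 J [ 0.0753  0.6042  2.0753 -0.0002  0.4613 -1.6945] F [ 0.3573 -0.4332 -0.7639] gap 0.454
[0.15, 0.01, 0.01] [0.04, -0.0, 0.01]
```

Emit:
{"api": "apply_moves", "payload": {
  "moves": [
    [[0.06,0,0,0,0,0,1],[0.1,0,0,0,0,0,1],[0.13,0,0,0,0,0,1],[0.15,0,0,0,0,0,1]]
  ]
}}

```text
clock: 20.3
eef_pos: [0.4717, 0.1016, 0.0312]
tcp_rot: [-1.354, 1.108, 1.354]
contact_force: [0.2, 0.0, -0.8]
finger_gap: 0.453
```

Emit:
{"api": "apply_moves", "payload": {
  "moves": [
    [[0.02,0,0,0,0,0,1],[0.03,0,0,0,0,0,1],[0.03,0,0,0,0,0,1]]
  ]
}}

```text
clock: 20.6
eef_pos: [0.4717, 0.1016, 0.0311]
tcp_rot: [-1.355, 1.108, 1.354]
contact_force: [-3.7, -1.6, 18.3]
finger_gap: 0.453
```

Contact with the floor. I release and rise.

Emit:
{"api": "apply_moves", "payload": {
  "moves": [
    [[-0.01,0,0,0,0,0,0.5],[-0.01,0,0,0,0,0,0.4],[-0.01,0,0,0,0,0,0.3],[-0.01,0,0,0,0,0,0.3],[-0.5,0,0,0,0,0,0.3],[-1.4,0,0,0,0,0,0.3],[-2.4,0,0,0,0,0,0.2],[-3.5,0,0,0,0,0,0],[-4.5,-0.5,0.3,0,0,0,0],[-5.0,-1.6,0.8,0,0,0,0],[-5.0,-2.6,1.4,0,0,0,0],[-5.0,-3.4,2.0,0,0,0,0]]
  ]
}}

```text
clock: 21.8
eef_pos: [0.591, 0.2083, 0.2309]
tcp_rot: [-1.355, 1.107, 1.352]
contact_force: [-0.3, 0.1, 0.6]
finger_gap: 0.998
```

```bash
python3 - <<'E'
from h import *
d=snap("wrist","pics/wI.npz"); print(proj(d,[[.597,.203,.029],[.4716,.1,.03]]))
rows([(.60,.20,.24,90)])
crop(d,100,420,60,300,2.5,"pics/i.png",10)
E
```

```text
[[251.9958 177.7307]
 [183.9563  52.9849]]
now 21.85 [0.5933 0.2117 0.2298] yaw 101.5 J [ 0.2375  0.4987  1.5502  0.0009  1.0899 -1.5336] F [-4.168   0.6192 -2.0096] gap 1.0
[-0.25, -0.11, -0.32] [2.29, 0.01, 0.03]
```

View pics/i.png

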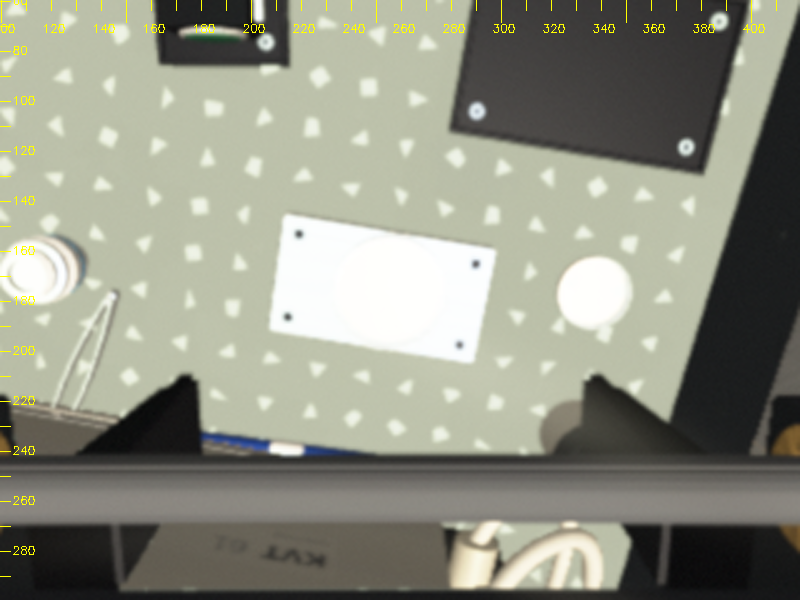

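View I shows the pile reduced to the plate with the dish faint on it (centre near crop (388,291)). The cube stands in its holder at the top. The 36 mm-ish dish at (595,293) is the smaller look-alike. I fit the dish circle by code.

```bash
python3 - <<'E'
from h import *
from scipy.ndimage import map_coordinates
from scipy.optimize import least_squares
d=snap("wrist","pics/wJ.npz")
g=d["image"].astype(float)
c0=proj(d,[.597,.203,.029])[0];print("proj",c0)
sub=g[int(c0[1])-35:int(c0[1])+35,int(c0[0])-45:int(c0[0])+45]
print([np.percentile(sub[...,k],[20,50,80,95]) for k in range(3)])
b=sub[...,2]; st=np.clip((sub-225)/30*255,0,255).astype(np.uint8)
cv2.imwrite("pics/j.png",cv2.resize(st[...,::-1],None,fx=8,fy=8,interpolation=cv2.INTER_CUBIC))
# edges: for 3D circle r=.0295 z=.029, maximise radial gradient of blue
im=cv2.GaussianBlur(g[...,2],(0,0),.8)
th=np.linspace(0,2*np.pi,72,endpoint=False)
def samp(x,y,r):
    P=np.c_[x+r*np.cos(th),y+r*np.sin(th),np.full(72,.029)];q=proj(d,P);return map_coordinates(im,[q[:,1],q[:,0]],order=1)
best=[]
for x in np.arange(.585,.609,.001):
  for y in np.arange(.191,.216,.001):
    for r in (.0285,.0295,.0305):
      best.append((np.mean(np.clip(np.abs(samp(x,y,r-.0015)-samp(x,y,r+.0015)),0,15)),x,y,r))
best.sort(reverse=True);print(np.array(best[:8]))
rows([(.597,.203,.10,90)])
E
```

```text
proj [249.5184 175.4675]
[array([191., 251., 255., 255.]), array([195.8, 253. , 254. , 255. ]), array([173., 252., 253., 254.])]
[[5.3384 0.594  0.207  0.0305]
 [5.326  0.594  0.206  0.0305]
 [5.2686 0.594  0.214  0.0305]
 [5.2673 0.594  0.215  0.0305]
 [5.2673 0.595  0.198  0.0305]
 [5.2626 0.595  0.207  0.0305]
 [5.2556 0.595  0.197  0.0305]
 [5.2481 0.595  0.206  0.0305]]
now 21.9 [0.5912 0.2097 0.2291] yaw 101.5 J [ 0.2355  0.4963  1.5565  0.0004  1.0881 -1.5365] F [-1.2051  0.473  -0.1567] gap 1.0
[3.23, -0.11, -0.19] [2.3, 0.0, 0.01]
```

View pics/j.png

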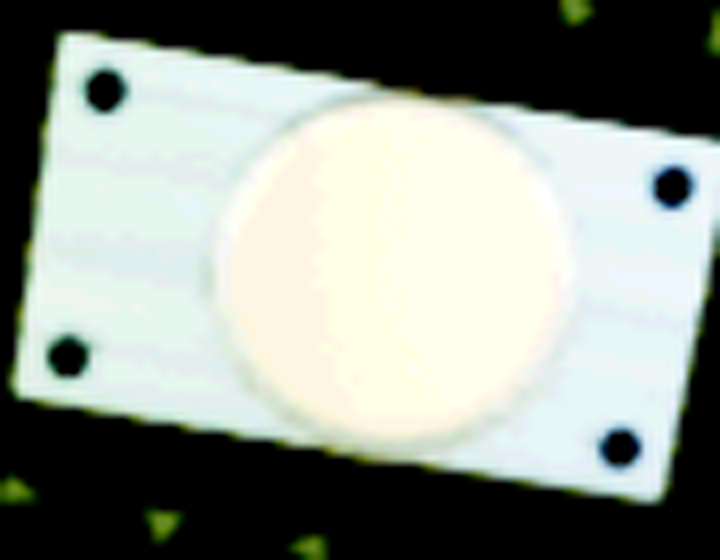

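The stretched crop shows the dish's circle (centre (394,269), diameter about 355 px/8) on the plate, with holes at (105,91), (672,187), (620,447) and (68,356). The dish is the large one.

```bash
python3 - <<'E'
from h import *
d=load("pics/wJ.npz")
q=lambda u,v:(204+u/8-.45,140+v/8-.45)
D=atz(d,q(394,269),.027);H=np.mean([atz(d,q(*p),.014) for p in [(105,91),(672,187),(620,447),(68,356)]],0)
print("dish",D,"plate",H,"dish corrected",D-H+[.5974,.203,0])
print(np.linalg.norm(atz(d,q(214,269),.027)-atz(d,q(575,269),.027)))
rows([(.597,.207,.12,90)])
E
```

```text
dish [0.5937 0.2065 0.027 ] plate [0.5975 0.2027 0.014 ] dish corrected [0.5936 0.2068 0.013 ]
0.056463672802274864
now 21.9 [0.5912 0.2097 0.2291] yaw 101.5 J [ 0.2355  0.4963  1.5565  0.0004  1.0881 -1.5365] F [-1.2051  0.473  -0.1567] gap 1.0
[2.73, -0.13, -0.1] [2.3, 0.0, 0.01]
```

Emit:
{"api": "apply_moves", "payload": {
  "moves": [
    [[1.0,-0.05,-0.05,1,0,0,0],[2.0,-0.1,-0.1,2.3,0,0,0],[3.0,-0.13,-0.1,2.3,0,0,0],[3.8,-0.13,-0.1,2.3,0,0,0],[4.2,-0.13,-0.1,2.3,0,0,0],[4.2,-0.13,-0.1,2.3,0,0,0],[4.2,-0.13,-0.1,2.3,0,0,0],[4.2,-0.13,-0.1,2.3,0,0,0]]
  ]
}}

```text
clock: 22.7
eef_pos: [0.5955, 0.2041, 0.0633]
tcp_rot: [-1.209, 1.208, 1.207]
contact_force: [0.1, -0.3, -0.1]
finger_gap: 0.997
```

```bash
python3 - <<'E'
from h import *
rows([(.594,.207,.036,90)])
E
```

```text
now 22.7 [0.5955 0.2041 0.0633] yaw 89.9 J [ 0.2253  0.695   1.693  -0.0001  0.7518 -1.3437] F [ 0.0919 -0.289  -0.0974] gap 0.997
[0.68, 0.04, 0.07] [-0.02, 0.0, 0.02]
```

Emit:
{"api": "apply_moves", "payload": {
  "moves": [
    [[0.3,0.04,0.07,0,0,0,0],[0.6,0.04,0.07,0,0,0,0],[0.68,0.04,0.07,0,0,0,0.1],[0.68,0.04,0.07,0,0,0,0.25],[0.68,0.04,0.07,0,0,0,0.33],[0.68,0.04,0.07,0,0,0,0.38],[0.68,0.04,0.07,0,0,0,0.45],[0.68,0.04,0.07,0,0,0,1],[0.68,0.04,0.07,0,0,0,1],[0.68,0.04,0.07,0,0,0,1],[0.68,0.04,0.07,0,0,0,1],[0.68,0.04,0.07,0,0,0,1]]
  ]
}}

```text
clock: 23.9
eef_pos: [0.5936, 0.2069, 0.0351]
tcp_rot: [-1.208, 1.21, 1.208]
contact_force: [-0.3, 0.6, 4.3]
finger_gap: 0.611
```

```bash
python3 - <<'E'
from h import *
rows([(.594,.207,.10,90),(.47,.10,.16,90),(.4567,-.068,.16,90)])
E
```

```text
now 23.9 [0.5936 0.2069 0.0351] yaw 89.9 J [ 0.2303  0.7346  1.7073 -0.0002  0.6991 -1.3387] F [-0.2993  0.6148  4.294 ] gap 0.611
[-1.62, -0.01, 0.0] [-0.02, 0.0, 0.01]
[-3.12, 3.08, -2.68] [-0.02, 0.0, 0.01]
[-3.12, 3.41, -6.88] [-0.02, 0.0, 0.01]
```

Emit:
{"api": "apply_moves", "payload": {
  "moves": [
    [[-0.3,0,0,0,0,0,1],[-0.8,0,0,0,0,0,1],[-1.5,0,0,0,0,0,1],[-2.4,0.4,-0.2,0,0,0,1],[-3.0,1.1,-0.8,0,0,0,1],[-3.1,1.9,-1.5,0,0,0,1],[-3.1,2.6,-2.2,0,0,0,1],[-3.1,3.1,-3.0,0,0,0,1],[-3.1,3.2,-4.0,0,0,0,1],[-3.1,3.3,-5.0,0,0,0,1],[-3.1,3.4,-6.0,0,0,0,1],[-3.1,3.4,-6.9,0,0,0,1]]
  ]
}}

```text
clock: 25.1
eef_pos: [0.4563, -0.0705, 0.1595]
tcp_rot: [-1.208, 1.21, 1.208]
contact_force: [0.8, 0.1, -0.3]
finger_gap: 0.61
```

Emit:
{"api": "apply_moves", "payload": {
  "moves": [
    [[0,0,0,0,0,0,1],[0.8,0,0,0,0,0,1],[1.6,0,0,0,0,0,1],[2.2,0,0,0,0,0,1],[2.6,0,0,0,0,0,1],[2.6,0,0,0,0,0,1],[2.6,0,0,0,0,0,1]]
  ]
}}

```text
clock: 25.8
eef_pos: [0.4571, -0.0686, 0.0553]
tcp_rot: [-1.208, 1.21, 1.208]
contact_force: [0.1, 0.4, -0.2]
finger_gap: 0.612
```

```bash
python3 - <<'E'
from h import *
rows([(.4567,-.068,.0275,90)])
E
```

```text
now 25.8 [ 0.4571 -0.0686  0.0553] yaw 89.9 J [-0.292   0.5541  2.1147 -0.0001  0.4731 -1.8614] F [ 0.1442  0.3608 -0.2065] gap 0.612
[0.69, 0.01, 0.02] [-0.01, 0.0, -0.0]
```

Emit:
{"api": "apply_moves", "payload": {
  "moves": [
    [[0.3,0,0,0,0,0,1],[0.55,0,0,0,0,0,1],[0.66,0,0,0,0,0,1],[0.69,0,0,0,0,0,1],[0.69,0,0,0,0,0,1]]
  ]
}}

```text
clock: 26.3
eef_pos: [0.457, -0.0689, 0.0274]
tcp_rot: [-1.208, 1.21, 1.208]
contact_force: [-0.1, 0.1, -0.8]
finger_gap: 0.605
```

Emit:
{"api": "apply_moves", "payload": {
  "moves": [
    [[0.015,0,0,0,0,0,1],[0.03,0,0,0,0,0,1],[0.03,0,0,0,0,0,1]]
  ]
}}

```text
clock: 26.6
eef_pos: [0.457, -0.069, 0.0262]
tcp_rot: [-1.208, 1.21, 1.208]
contact_force: [0.3, 1.2, -0.1]
finger_gap: 0.61
```

Emit:
{"api": "apply_moves", "payload": {
  "moves": [
    [[0.01,0,0,0,0,0,1],[0.01,0,0,0,0,0,1],[0.0,0,0,0,0,0,0.3],[-0.01,0,0,0,0,0,0.2],[-0.01,0,0,0,0,0,0.1],[-0.01,0,0,0,0,0,0.1],[-0.5,0,0,0,0,0,0.1],[-1.4,0,0,0,0,0,0],[-2.4,0,0,0,0,0,0],[-3.5,0,0,0,0,0,0],[-4.4,0,0,0,0,0,0],[-4.4,0,0,0,0,0,0]]
  ]
}}

```text
clock: 27.8
eef_pos: [0.4584, -0.0693, 0.206]
tcp_rot: [-1.213, 1.206, 1.202]
contact_force: [-0.9, 0.1, -0.6]
finger_gap: 0.999
```

```bash
python3 - <<'E'
from h import *
rows([(.46,.0,.22,60),(.47,.10,.22,20),(.575,.11,.22,2.2)])
E
```

```text
now 27.8 [ 0.4584 -0.0693  0.206 ] yaw 89.9 J [-0.2926  0.2941  1.9756 -0.0001  0.8644 -1.8619] F [-0.9205  0.1154 -0.5629] gap 0.999
[-0.35, -0.04, 1.73] [5.98, -0.0, 0.09]
[-0.36, -0.29, 4.23] [13.98, 0.03, 0.09]
[-0.34, -2.91, 4.49] [17.54, 0.04, 0.09]
```

Emit:
{"api": "apply_moves", "payload": {
  "moves": [
    [[-0.35,0,1.0,2,0,0,0],[-0.35,0,2.2,5,0,0,0],[-0.35,-0.1,3.4,9,0,0,0],[-0.35,-0.5,4.3,13,0,0,0],[-0.35,-1.5,4.5,17.5,0,0,0],[-0.35,-2.5,4.6,17.5,0,0,0],[-0.35,-2.9,4.7,17.5,0,0,0],[-0.35,-2.9,4.7,17.5,0,0,0],[-0.35,-2.9,4.7,17.5,0,0,0],[-0.35,-2.9,4.7,17.5,0,0,0],[-0.35,-2.9,4.7,17.5,0,0,0],[-0.35,-2.9,4.7,17.5,0,0,0]]
  ]
}}

```text
clock: 29.0
eef_pos: [0.573, 0.1188, 0.2148]
tcp_rot: [-0.032, 1.572, 0.032]
contact_force: [0.2, -0.5, 0.5]
finger_gap: 1.002
```

```bash
cat > pf.py <<'E'
from h import *
d=snap("wrist","pics/wK.npz")
im=d["image"]; m=(im.min(2)>225).astype(np.uint8)
cs,_=cv2.findContours(m,cv2.RETR_EXTERNAL,cv2.CHAIN_APPROX_NONE)
for c in sorted(cs,key=cv2.contourArea)[::-1][:2]:
    W=np.array([atz(d,p,.014)[:2] for p in c[:,0,:]])*1000
    r=cv2.minAreaRect(W.astype(np.float32)); print("area px",cv2.contourArea(c),"rect mm",r,"px centre",c[:,0].mean(0))
rows([(.5974,.203,.05,2.2)])
E
python3 pf.py
```

```text
area px 4971.0 rect mm ((597.4500122070312, 202.70291137695312), (61.77679443359375, 109.45126342773438), 1.7924607992172241) px centre [280.5442 100.3333]
area px 368.0 rect mm ((578.2506713867188, 301.0541076660156), (35.7017936706543, 14.356972694396973), 2.277663230895996) px centre [268.4342   5.3684]
now 29.05 [0.573  0.1188 0.215 ] yaw 2.5 J [ 0.0917  0.4522  1.6781 -0.0001  1.0127  0.0475] F [-1.0824  0.2538  0.8006] gap 0.996
[4.12, 2.08, 0.71] [0.07, -0.02, 0.0]
```

Emit:
{"api": "apply_moves", "payload": {
  "moves": [
    [[0,1.0,0.35,0,0,0,0],[0,2.07,0.7,0,0,0,0],[1.0,2.07,0.7,0,0,0,0],[2.0,2.07,0.7,0,0,0,0],[3.0,2.07,0.7,0,0,0,0],[3.8,2.07,0.7,0,0,0,0],[4.1,2.07,0.7,0,0,0,0],[4.1,2.07,0.7,0,0,0,0]]
  ]
}}

```text
clock: 29.85
eef_pos: [0.5972, 0.2026, 0.0505]
tcp_rot: [-0.035, 1.573, 0.034]
contact_force: [-0.3, -0.0, 0.9]
finger_gap: 0.998
```

```bash
python3 - <<'E'
from h import *
rows([(.5974,.2027,.0215,2)])
E
```

```text
now 29.85 [0.5972 0.2026 0.0505] yaw 2.5 J [ 0.2224  0.7155  1.6931 -0.0001  0.736   0.1788] F [-0.3019 -0.0098  0.8537] gap 0.998
[0.72, 0.0, 0.01] [0.1, -0.03, 0.01]
```

Emit:
{"api": "apply_moves", "payload": {
  "moves": [
    [[0.4,0,0,0.1,0,0,0],[0.65,0,0,0.1,0,0,0],[0.72,0,0,0.1,0,0,0.1],[0.72,0,0,0.1,0,0,0.2],[0.72,0,0,0.1,0,0,0.3],[0.72,0,0,0.1,0,0,0.35],[0.72,0,0,0.1,0,0,0.4],[0.72,0,0,0.1,0,0,1],[0.72,0,0,0.1,0,0,1],[0.72,0,0,0.1,0,0,1],[0.72,0,0,0.1,0,0,1]]
  ]
}}

```text
clock: 30.95
eef_pos: [0.598, 0.2028, 0.0236]
tcp_rot: [-0.026, 1.57, 0.026]
contact_force: [-0.9, -0.1, 5.6]
finger_gap: 0.648
```

```bash
python3 - <<'E'
from h import *
rows([(.597,.2027,.08,2),(.4675,.285,.12,1.5)])
E
```

```text
now 30.95 [0.598  0.2028 0.0236] yaw 1.9 J [ 0.2225  0.7541  1.7041 -0.0002  0.6827  0.1893] F [-0.9132 -0.0517  5.5515] gap 0.648
[-1.41, -0.0, -0.02] [-0.02, 0.01, -0.0]
[-2.41, 2.16, -3.19] [0.08, 0.01, -0.0]
```

Emit:
{"api": "apply_moves", "payload": {
  "moves": [
    [[-0.3,0,0,0,0,0,1],[-0.7,0,0,0,0,0,1],[-1.3,0,0,0,0,0,1],[-2.0,0,-0.1,0,0,0,1],[-2.5,0.3,-0.6,0,0,0,1],[-2.5,0.8,-1.4,0,0,0,1],[-2.5,1.4,-2.2,0,0,0,1],[-2.5,1.9,-2.9,0,0,0,1],[-2.5,2.15,-3.2,0,0,0,1],[-2.5,2.15,-3.2,0,0,0,1],[-2.5,2.15,-3.2,0,0,0,1]]
  ]
}}

```text
clock: 32.05
eef_pos: [0.4679, 0.2845, 0.1238]
tcp_rot: [-0.026, 1.569, 0.027]
contact_force: [0.1, -0.8, -1.9]
finger_gap: 0.649
```

```bash
python3 - <<'E'
from h import *
d=snap("wrist","pics/wL.npz")
crop(d,100,420,60,300,2.5,"pics/l.png",10)
rows([(.468,.285,.045,1.75)])
E
```

```text
now 32.1 [0.4681 0.2842 0.1236] yaw 1.9 J [ 0.4251  0.5197  1.8618 -0.0004  0.759   0.3924] F [ 0.4705  0.1444 -2.2821] gap 0.646
[1.96, 0.02, -0.0] [0.03, 0.01, -0.0]
```

Plate is held (−2 N). Now I lower it.

Emit:
{"api": "apply_moves", "payload": {
  "moves": [
    [[0.7,0.02,0,0,0,0,1],[1.3,0.02,0,0,0,0,1],[1.8,0.02,0,0,0,0,1],[2.1,0.02,0,0,0,0,1],[2.25,0.02,0,0,0,0,1],[2.32,0.02,0,0,0,0,1],[2.32,0.02,0,0,0,0,1]]
  ]
}}

```text
clock: 32.8
eef_pos: [0.4674, 0.2852, 0.0307]
tcp_rot: [-0.026, 1.57, 0.026]
contact_force: [0.1, 0.6, -1.4]
finger_gap: 0.649
```

Emit:
{"api": "apply_moves", "payload": {
  "moves": [
    [[0.03,0,0,0,0,0,1],[0.05,0,0,0,0,0,1],[0.06,0,0,0,0,0,1],[0.06,0,0,0,0,0,1]]
  ]
}}

```text
clock: 33.2
eef_pos: [0.4672, 0.2854, 0.0286]
tcp_rot: [-0.026, 1.57, 0.026]
contact_force: [-1.3, -0.8, 5.4]
finger_gap: 0.649
```

Emit:
{"api": "apply_moves", "payload": {
  "moves": [
    [[0.0,0,0,0,0,0,0.3],[0.0,0,0,0,0,0,0.2],[-0.02,0,0,0,0,0,0.1],[-0.02,0,0,0,0,0,0],[-0.02,0,0,0,0,0,0],[-0.5,0,0,0,0,0,0],[-1.3,0,0,0,0,0,0],[-2.3,0,0,0,0,0,0],[-3.3,-0.3,0,0,0,0,0],[-4.5,-1.2,0,0,0,0,0],[-5.5,-2.2,-0.2,0,0,0,0],[-6.5,-3.0,-0.5,0,0,0,0]]
  ]
}}

```text
clock: 34.4
eef_pos: [0.4541, 0.1758, 0.2747]
tcp_rot: [-0.027, 1.571, 0.026]
contact_force: [-0.1, -0.0, 0.5]
finger_gap: 0.998
```

```bash
python3 - <<'E'
from h import *
rows([(.42,-.02,.40,50)])
E
```

```text
now 34.4 [0.4541 0.1758 0.2747] yaw 1.9 J [ 0.2337  0.2468  1.8278 -0.0003  1.067   0.2003] F [-0.0531 -0.02    0.4568] gap 0.998
[-3.13, -4.86, -1.02] [-9.62, -0.0, 0.0]
```

Emit:
{"api": "apply_moves", "payload": {
  "moves": [
    [[-1,-1,0.3,-5,0,0,0],[-2,-2,0.6,-10,0,0,0],[-2.7,-3,1.0,-17.6,0,0,0],[-2.7,-3.7,1.0,-17.6,0,0,0],[-2.7,-3.7,1.0,-17.6,0,0,0],[-2.7,-3.7,1.0,-17.6,0,0,0],[-2.7,-3.7,1.0,-17.6,0,0,0],[-2.7,-3.7,1.0,-17.6,0,0,0],[-2.7,-3.7,1.0,-17.6,0,0,0],[-2.7,-3.7,1.0,-17.6,0,0,0],[-2.7,-3.7,1.0,-17.6,0,0,0],[-2.7,-3.7,1.0,-17.6,0,0,0]]
  ]
}}

```text
clock: 35.6
eef_pos: [0.4993, 0.0304, 0.3813]
tcp_rot: [-1.208, 1.21, 1.209]
contact_force: [0.6, -0.1, -0.7]
finger_gap: 0.999
```

```bash
python3 - <<'E'
from h import *
d=snap("wrist","pics/wM.npz");b=snap("side","pics/sM.npz");a=snap("scene","pics/scM.npz")
print(proj(d,[[.447,-.2255,.01],[.4717,.0998,.01],[.4567,-.068,.01],[.468,.285,.01]]))
crop(d,20,440,80,240,1.9,"pics/m1.png",20)
crop(b,190,310,140,330,1.8*1.0,"pics/m2.png",20);crop(a,120,385,150,320,1.8,"pics/m3.png",20)
A,B,C=[cv2.imread(f"pics/m{i}.png") for i in (1,2,3)]
o=np.zeros((A.shape[0]+max(B.shape[0]-50,C.shape[0]),800,3),np.uint8);o[:A.shape[0],:A.shape[1]]=A[:,:800]
r=o.shape[0]-A.shape[0]
o[A.shape[0]:A.shape[0]+min(r,B.shape[0]),:B.shape[1]]=B[:r];o[A.shape[0]:A.shape[0]+C.shape[0],B.shape[1]+20:B.shape[1]+20+C.shape[1]]=C
print(o.shape);cv2.imwrite("pics/m.png",o[:600])
rows([])
E
```

```text
[[112.0646 127.4673]
 [295.4539 141.7673]
 [201.6429 133.2728]
 [399.5053 139.4065]]
(610, 800, 3)
now 35.75 [0.4993 0.0305 0.3814] yaw 89.8 J [-0.0711  0.1821  1.6236 -0.0001  1.336  -1.6384] F [ 0.5529 -0.1484 -0.5254] gap 1.002
```

View pics/m.png

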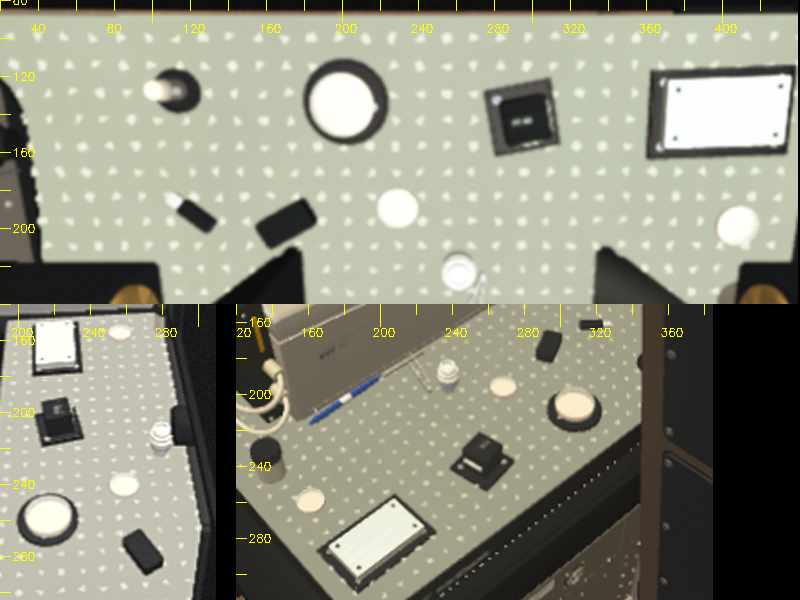

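The final composite shows the vial standing in the small round holder at (112,127), with the dish, cube and plate each in its own holder. The canister and the objective still stand. A quick numeric check of the plate and dish centres follows, then I hand in.

```bash
python3 - <<'E'
from h import *
d=load("pics/wM.npz");m=(d["image"].min(2)>200).astype(np.uint8)
cs,_=cv2.findContours(m,cv2.RETR_EXTERNAL,cv2.CHAIN_APPROX_NONE)
for c in cs:
    u=c[:,0].mean(0)
    if cv2.contourArea(c)>300 and u[1]<170:
        W=np.array([atz(d,p,.019)[:2] for p in c[:,0,:]])*1000;print(u,cv2.minAreaRect(W.astype(np.float32)))
from rig import ctrl
print(ctrl.finish_job())
E
```

```text
[402.2124 138.4301] ((466.2610168457031, 284.7036437988281), (63.69075012207031, 109.50369262695312), 1.7590622901916504)
[199.6889 134.5444] ((458.7586975097656, -69.6644515991211), (55.32972717285156, 55.10593032836914), 36.87051010131836)
the job is handed in; nothing more can be done
None
```

I took the pile apart from the top down (vial, cube, dish, plate) and set each part on the floor of its own holder. I handed the job in at about 36 s, with the gripper open and clear of everything.

- **Last checks:** The final pictures show the vial, dish, cube and plate each inside the lip of its own holder, and the canister and objective still standing. Measured centres are within about 2 mm of the holder centre for the plate and 3 mm for the dish, against 8 mm of clearance each. I did not measure the seated vial and cube; I judged them from the pictures only.
- **Cube grip went against the instruction:** I misjudged which face carried the tab, so the cube was gripped across y, over the tab, with an opening of 43 mm instead of 40 mm. It held steadily, I shifted the placing by 2 mm to allow for it, and it stands in its holder.
- **Forces:** The highest force I read was about 19 N, when the cube touched the holder floor. The vial read about 16 N on touching down.
- **Dish:** I saw no contact force before letting go of the dish, so it may have dropped by well under 1 mm.

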